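# Turn the drawer fronts over on the marking stand, weigh them down and press the plunger

## Robot

A 6-joint arm with a two-finger parallel gripper is mounted at the origin on a cart in front of the work surface, level with it; the furniture and walls round the work are solid. World frame = base frame: x ahead of the robot, y to its left, z up, the work surface at z = 0. Lengths are in m, angles in rad, forces in N, time in s.
With the tool pointing down it reaches from about 0.35 to 0.975 m from the base axis. Payload 4.9 kg.
Tool frame: the origin (TCP) lies between the finger pads; the fingertips stand 17 mm ahead of it and the grasp point (between the pads) lies 2 mm behind it (manip.nose_length is the distance from the TCP to the fingertips, in m); z points along the fingers, y is the line along which they close (so a half turn about z gives the same grasp; the last joint's range is limited). The gripper opens to 85 mm and grips with 20 to 120 N. Pads are 22 mm wide; open, the fingers measure 114 mm over their backs; the gripper's body (76 mm by 85 mm) begins 54 mm behind the grasp point. The pads swing forward as they close: fully open they stand 13 mm farther back than shut.
Start: joints at [-1.412, 0.053, 1.613, -0, 1.476, -0.119], TCP at [0.171, -0.601, 0.248] pointing down, gripper open.
Joint ranges: [-3.01, 3.01], [-1.01, 2.22], [0.06, 2.58], [-1.02, 4.17], [0.09, 2.62], [-3.14, 3.14]. Speed limits (rad/s): [2.57, 2.57, 3.14, 3.14, 3.14, 3.14].

## Interface

Orientations are given as a unit quaternion [w, x, y, z].
In Python, from plant import manip gives the robot as it stands. The module is installed in compiled form; this text tells all that it offers.
- The arm moves only by the tool apply_moves, never from a script. Its argument "moves" is a list of rows, each a list of 3 entries, a list of its own where there are three numbers: the turn, a rotation vector about the tool's x, y, z in rad, then the shift along the tool's x, y, z in cm, then the closure, from -1 (fully open) to 1 (shut), so that 0 is half open. A call has 1 to 20 rows; each row is the pose to reach, as a shift and turn from the pose commanded when the call began, along the tool's axes at that moment; what a row does not reach only later rows make up. A row lasts 1/10 s, in which the tool goes at most 50 mm and 8.59 degrees, less where a joint would pass 70% of its speed; a pose out of reach is approached as far as the arm can. A call with a gripper value outside its range is refused whole. The fingers move at their own pace and stop on an object; the grip force is fixed at half the most. Time passes only in rows, so rows that repeat a pose let the fingers close. It gives the time, the measured TCP pose, the force, the opening and the grip force at its end, in the units of the state.
- manip.state(): the state, without advancing time (a new reading comes with each control period).
- manip.grab_frame(name): name is "scene" or "top"; returns a dict with "image" (420x560x3 uint8, red, green, blue), "K" (3x3 intrinsics, pixels), "rvec" (rotation vector, rad) and "tvec" (3), from world to camera coordinates, as OpenCV has them. Camera axes: x right, y down, z forward; pixel columns grow to the right and rows downward; lengths in m; the calibration is good to about 2 mm. A picture is of the moment at which its call begins. There is no depth.
- manip.job_done(): hands the job in; it is judged then, once.
Trained networks look in a picture, given as the dict that the camera call returned (one of the last four; its "shot" number tells which), for a name from the list of things; names that differ only in an ending like _2 or _b are one class to them, and where a whole thing is asked for, a point or a joint stands for the part that bears it (a point fixed in the world has none). Each returns a list of dicts, best first, with "score" (0 to 1); they miss things now and then, are a little off and sometimes report something else, mostly with a low value. They report only what shows in the picture. A call takes as long as a camera call.
- manip.look_for(picture, label): "location" ([x, y, z] in m, in the coordinates of the camera as it stood for that picture, good to about 4 mm: the middle of the surface that is visible of it).
- manip.silhouettes(picture, label): "pixels" (420x560 bool, what is visible of it).
- manip.spot_point(picture, label): "location" ([x, y, z] in m, in the coordinates of the camera as it stood for that picture, good to about 4 mm: a listed point, or the origin of a listed thing).
The state is a dict: "time": time; "joint_pos": joint angles; "joint_vel": joint speeds; "joint_efforts": joint torques, N m; "tool_pos": TCP position; "tool_rot": TCP orientation; "contact_force": force on the tool from outside, world axes, zero at the start; "ft_torque": the same for the moment, N m; "gripper_width": opening from 0.0 (shut) to 1.0 (fully open); "grasp_force": force on a finger pad.
Only numpy, scipy, OpenCV 4.12 (cv2) and the standard library are available. Lean on these libraries where they do the work, as an engineer would, in place of code of your own. Each camera call takes 0.05 s, during which the arm holds its last target. There are 200 camera calls.

## Task

The drawer fronts on the marking stand were laid on it grooved back up, with the wrong face towards the marking points: turn each of them over, so that its grooved back lies flat on the stand, and slide it square and right back against the fence, wholly on the stand. Set one steel weight upright on the middle of each front, and only then push the plunger at the stand's end right down to its stop and let it spring up again. Leave everything as it then is, fronts and weights in place, and do not let a front fall off the stand or disturb the other things on the table.

Things in the scene. Friction and masses are not known exactly. Their poses are not given: they have to be found in the camera images.
- stand_top (a point): marking stand, a fixed plywood board on two gables. Point: middle of the board's top face, 150 mm above the table; x towards the fence (roughly to the robot's left), y roughly towards the robot, z up. Top: 230 mm along x (+-115 mm), 300 mm along y, 18 mm thick. The open long edge (x = -115 mm), to the robot's right, has free space under it for 70 mm in
- stand_fence (a point): middle of the foot of the fence's face, on the board's top (x = +103 mm from the middle of the top). The wooden fence runs along the whole long edge opposite the open one, 22 mm high above the top; a front pushed home against it has its centre 54 mm from this face. Axes as the stand's
- plunger (a joint): travel of the spring plunger, in m: 0 up, 0.022 fully down at its stop; grows as it is pressed down; takes about 3 N to start and 11 N at the stop, and springs up when let go
- plunger_head (a point): centre of the top of the plunger's round black head (44 mm across), which moves straight down 22 mm; it stands on a steel barrel on a bracket at the stand's end nearest the robot (x = +10 mm, y = +235 mm from the middle of the top, 82 mm above the top when up)
- front_a_c (a point): drawer front: square wooden panel 108 x 108 x 12 mm, 110 g. Its back has two dark grooves and a round recess (flat to the touch); the other face is plain. Point: its centre; x (along the grooves) and y parallel to the edges, z out of the grooved back. Starts flat on the stand, back up, up to 0.2 rad askew, inside the open edge, 35 mm clear of the fence. May be absent
- front_b_c (a point): drawer front: square wooden panel 108 x 108 x 12 mm, 110 g. Its back has two dark grooves and a round recess (flat to the touch); the other face is plain. Point: its centre; x (along the grooves) and y parallel to the edges, z out of the grooved back. Starts flat on the stand, back up, up to 0.2 rad askew, inside the open edge, 35 mm clear of the fence. May be absent
- weight_a_c (a point): steel block 70 mm long (x) x 55 mm wide (y) x 70 mm high (z), 0.6 kg, upright on the table in front of the robot, to the right; point: its centre, 35 mm above its underside. There are always two, even when one is enough
- weight_b_c (a point): steel block 70 mm long (x) x 55 mm wide (y) x 70 mm high (z), 0.6 kg, upright on the table in front of the robot, to the right; point: its centre, 35 mm above its underside. There are always two, even when one is enough
- tape_roll: roll of masking tape, 96 mm across, 24 mm high, lying flat; a bystander: leave it where it is. The point is the centre of its underside
- driver: screwdriver with a black handle, 169 mm long; a bystander: leave it where it is. The point is the centre of its underside
- clamp: black spring clamp, 129 mm long, 24 mm high; a bystander: leave it where it is. The point is the centre of its underside

How it is judged:
On the way, in this order (a step that is already met when the one before it is completed fails the run):
1. every front lies turned over, square against the fence, with a weight on its middle (angle between each of front_a_c, front_b_c's own z axis and vertical above 3.04 rad and x of each of front_a_c, front_b_c in the frame of stand_top above 0.043 m and y of front_a_c in the frame of stand_top between -0.1 and 0.1 m and z of front_a_c in the frame of stand_top between 0.002 and 0.011 m and (angle between the x axis of front_a_c and the x axis of stand_top, either way round below 0.07 rad or angle between the y axis of front_a_c and the x axis of stand_top, either way round below 0.07 rad) and ((horizontal distance between front_a_c and weight_a_c below 0.03 m and z of weight_a_c in the frame of front_a_c between -0.047 and -0.036 m) or (horizontal distance between front_a_c and weight_b_c below 0.03 m and z of weight_b_c in the frame of front_a_c between -0.047 and -0.036 m)) and y of front_b_c in the frame of stand_top between -0.1 and 0.1 m and z of front_b_c in the frame of stand_top between 0.002 and 0.011 m and (angle between the x axis of front_b_c and the x axis of stand_top, either way round below 0.07 rad or angle between the y axis of front_b_c and the x axis of stand_top, either way round below 0.07 rad) and ((horizontal distance between front_b_c and weight_a_c below 0.03 m and z of weight_a_c in the frame of front_b_c between -0.047 and -0.036 m) or (horizontal distance between front_b_c and weight_b_c below 0.03 m and z of weight_b_c in the frame of front_b_c between -0.047 and -0.036 m))), for 0.3 s.
2. the plunger is down at its stop (value of joint plunger above 0.0195 m), for 0.1 s.
At the end, for the whole second after the job is handed in: Each front lies grooved back down, within 6 mm of the fence, square within 0.07 rad, wholly on the board, an upright weight within 30 mm of its centre; the plunger was then pressed to its stop and is up again; all at rest (all of step 1 and value of joint plunger below 0.003 m and linear speed of each of front_a, front_b, weight_a, weight_b below 0.02 m/s); the robot touches nothing.
It fails at once if a front falls off the stand (height (world z) of any of front_a_c, front_b_c below 0.12 m).
It fails at once if a bystander is moved more than 40 mm (distance of any of tape_roll, driver, clamp from where it was at the start of the episode above 0.04 m).
Of front_a, front_b only 1 to 2 are there at a start; the rules pass over those that are not, and their reading is None.
At some moment in a run one of weight_a, weight_b may be knocked a few centimetres aside while the robot is not near it.
It also fails if it takes over 210 s, if anything falls off the work surface, if the arm or the gripper's body presses on something with over 40 N, if the wrist force passes 120 N, or if a joint passes its speed limit or range.

## Working session

There is one attempt and no reset: what is moved stays moved. The work goes in short steps, Python scripts to look and compute and a tool call to move; the robot and the scene stay as the last step left them, time stands still between calls to the robot, and variables do not carry over. Pictures are saved under pics/ and viewed, at most 14 in all, crops included, and the job is handed in when it is done.

Besides the shell and the picture viewer there is one more tool, called after "Call:" by a JSON object that holds its "api" and its "payload", one argument or row to a line. apply_moves: Moves the arm, as the interface text tells. Its arguments: {"type":"object","properties":{"moves":{"type":"array"}},"required":["moves"]}

```bash
mkdir -p pics
cat > h.py <<'E'
import numpy as np, cv2
from scipy.spatial.transform import Rotation as R
from plant import manip
np.set_printoptions(precision=4,suppress=True)
def grab(c,save=None):
    f=manip.grab_frame(c)
    if save: cv2.imwrite('pics/'+save,f['image'][:,:,::-1])
    return f
def c2w(f,p):
    M=cv2.Rodrigues(np.array(f['rvec'],float))[0]
    return M.T@(np.array(p,float)-np.array(f['tvec'],float).ravel())
def w2p(f,P):
    return cv2.projectPoints(np.array(P,float).reshape(-1,3),np.array(f['rvec'],float),np.array(f['tvec'],float),np.array(f['K'],float),None)[0].reshape(-1,2)
def p2w(f,uv,z):
    M=cv2.Rodrigues(np.array(f['rvec'],float))[0];o=c2w(f,[0,0,0])
    uv=np.array(uv,float).reshape(-1,2)
    d=(M.T@np.linalg.inv(np.array(f['K']))@np.c_[uv,np.ones(len(uv))].T).T
    return o+d*((z-o[2])/d[:,2])[:,None]
def st():
    s=manip.state();q=s['tool_rot'];return s,R.from_quat([q[1],q[2],q[3],q[0]])
E
python3 - <<'E'
from h import *
for c in('scene','top'):
    f=grab(c,c+'0.png')
    print(c,'cam',c2w(f,[0,0,0]))
    for l in['stand_top','stand_fence','plunger_head','front_a_c','weight_a_c','tape_roll','driver','clamp']:
        for r in manip.spot_point(f,l)[:3]: print(l,round(r['score'],2),c2w(f,r['location']))
s,r=st();print(s);print(r.as_matrix())
E
```

```text
scene cam [-0.464   0.5292  1.1166]
stand_top 0.92 [0.592  0.1499 0.1527]
stand_top 0.19 [0.4165 0.3142 0.2339]
stand_fence 0.68 [0.594  0.1491 0.154 ]
stand_fence 0.64 [0.6597 0.2295 0.1507]
plunger_head 0.48 [0.4163 0.314  0.2341]
front_a_c 0.72 [0.5306 0.1914 0.1576]
weight_a_c 0.71 [ 0.4168 -0.036   0.0329]
tape_roll 0.71 [ 0.3826 -0.3562 -0.001 ]
driver 0.41 [ 0.6455 -0.2603  0.0033]
clamp 0.77 [0.3883 0.1201 0.0015]
top cam [ 0.2701 -0.0384  1.3088]
stand_top 0.85 [0.5879 0.1475 0.153 ]
stand_top 0.61 [ 0.3807 -0.3538 -0.0012]
stand_fence 0.94 [0.6597 0.2317 0.1465]
plunger_head 0.73 [ 0.418  -0.0338  0.0322]
plunger_head 0.51 [0.417  0.3144 0.2343]
front_a_c 0.75 [0.5285 0.195  0.1581]
weight_a_c 0.85 [ 0.4201 -0.0322  0.0364]
tape_roll 0.82 [ 0.3814 -0.3539 -0.0017]
driver 0.83 [ 0.6414 -0.2611  0.0043]
clamp 0.96 [ 0.3849  0.121  -0.0015]
{'time': 0.9, 'joint_pos': array([-1.412 ,  0.0527,  1.6129,  0.    ,  1.476 , -0.119 ]), 'joint_vel': array([ 0.0002,  0.0005, -0.0007,  0.001 , -0.002 , -0.0018]), 'joint_efforts': array([  0.0011, -39.3672, -37.0469,   0.0002,   0.0004,  -0.    ]), 'tool_pos': array([ 0.1714, -0.601 ,  0.2483]), 'tool_rot': array([0.    , 0.9904, 0.1384, 0.    ]), 'contact_force': array([ 0.4331, -0.4752, -0.7545]), 'ft_torque': array([-0.0115, -0.019 , -0.0115]), 'grasp_force': 0.0, 'gripper_width': 1.0001517136272913}
[[ 0.9617  0.2742  0.    ]
 [ 0.2742 -0.9617 -0.    ]
 [ 0.      0.0001 -1.    ]]
```

View pics/scene0.png

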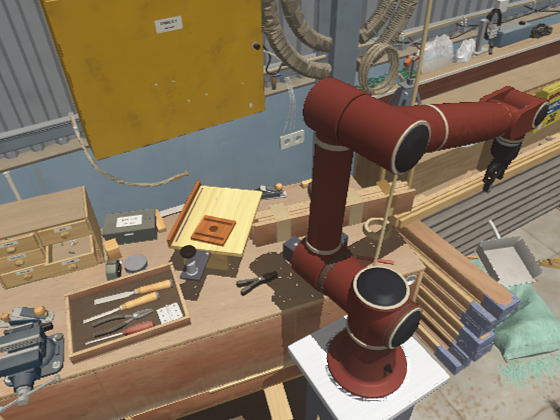

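View pics/top0.png

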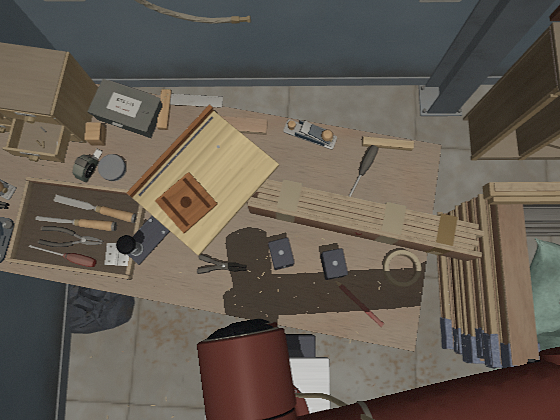

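The stand has a single front, at about (186,204) in the top view. The weights are at (280,252) and (333,262), and the clamp is near (220,263). Next I'll measure the stand and front edges.

Run:
```python
from h import *
f=grab('top');im=f['image']
hsv=cv2.cvtColor(im,cv2.COLOR_RGB2HSV)
for p in[(240,160),(210,230),(150,185),(186,230)]: print(p,hsv[p[1],p[0]])
s=manip.silhouettes(f,'front_a_c')
print([(round(x['score'],2),x['pixels'].sum()) for x in s])
m=s[0]['pixels'].astype(np.uint8)
cs=cv2.findContours(m,0,2)[0];c=max(cs,key=cv2.contourArea)
W=p2w(f,c.reshape(-1,2),0.162)[:,:2].astype(np.float32)
r=cv2.minAreaRect(W*1000);print('front rect',r)
# board yellow
b=cv2.inRange(hsv,(20,40,150),(32,160,255));b[:, :120]=0;b[:, 290:]=0;b[:100]=0;b[260:]=0
b=cv2.morphologyEx(b,cv2.MORPH_OPEN,np.ones((3,3)))
cs=cv2.findContours(b,0,2)[0];c=cv2.convexHull(max(cs,key=cv2.contourArea))
W=p2w(f,c.reshape(-1,2),0.15)[:,:2].astype(np.float32)
print('board rect',cv2.minAreaRect(W*1000),cv2.boxPoints(cv2.minAreaRect(W*1000)))
v=im[:,:,::-1].copy();cv2.drawContours(v,[c],-1,(0,0,255),1)
cv2.drawContours(v,[max(cv2.findContours(m,0,2)[0],key=cv2.contourArea)],-1,(255,0,0),1)
g=cv2.resize(v[95:285,110:370],(780,570),interpolation=cv2.INTER_CUBIC);cv2.imwrite('pics/crop1.png',g)
for r in manip.look_for(f,'weight_a_c')[:3]: print(round(r['score'],2),c2w(f,r['location']))
s=manip.silhouettes(f,'weight_a_c')
for x in s[:3]:
    c=max(cv2.findContours(x['pixels'].astype(np.uint8),0,2)[0],key=cv2.contourArea)
    print(round(x['score'],2),cv2.minAreaRect((p2w(f,c.reshape(-1,2),0.07)[:,:2]*1000).astype(np.float32)), cv2.boundingRect(c))
```

```text
(240, 160) [ 20  80 185]
(210, 230) [ 21  77 191]
(150, 185) [ 20  76 151]
(186, 230) [ 12 162  96]
[(0.7, np.int64(1995))]
front rect ((527.89013671875, 192.0130615234375), (112.63525390625, 109.88176727294922), 40.86973571777344)
board rect ((584.7372436523438, 147.436767578125), (217.4528045654297, 298.20550537109375), 49.3203239440918) [[400.7918 162.172 ]
 [626.9406 -32.2072]
 [768.6827 132.7016]
 [542.5339 327.0807]]
0.59 [ 0.4152 -0.0336  0.069 ]
0.21 [0.5276 0.1943 0.167 ]
0.16 [0.4159 0.307  0.232 ]
0.62 ((413.517333984375, -37.927852630615234), (74.6408920288086, 54.61631774902344), 13.945809364318848) (268, 238, 27, 32)
```

View pics/crop1.png

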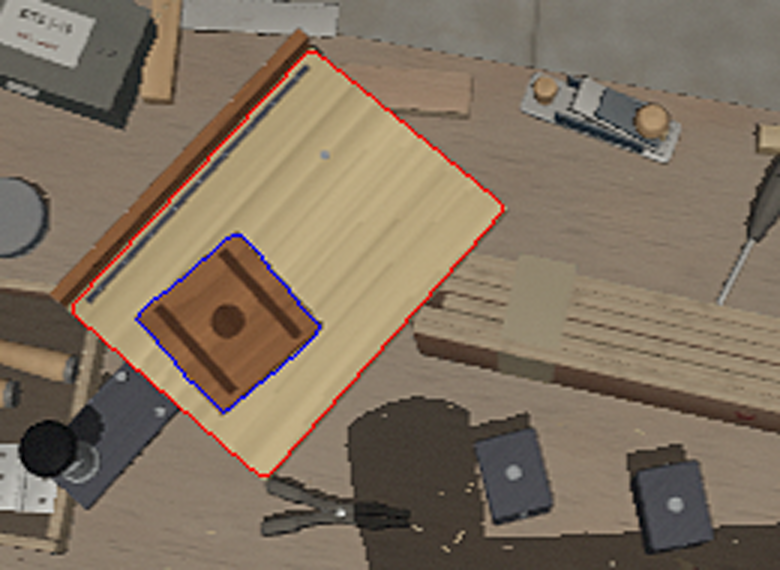

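```bash
cat >> h.py <<'E'
A=np.radians(49.3);EX=np.array([np.cos(A),np.sin(A),0]);EY=np.array([-np.sin(A),np.cos(A),0]);O=np.array([.589,.151,.150])
def S(x,y,z): return O+x*EX+y*EY+np.array([0,0,z])   # stand->world
def toS(p): d=np.array(p)-O; return np.array([d@EX,d@EY,d[2]])
def down(b):  # tool down, x at bearing b (deg)
    b=np.radians(b);x=np.array([np.cos(b),np.sin(b),0]);z=np.array([0,0,-1.]);return R.from_matrix(np.c_[x,np.cross(z,x),z])
def plan(pos,rot=None):
    s,r=st();p=np.array(s['tool_pos'])
    print('tcp',p,'stand',toS(p),'F',np.array(s['contact_force']),'j',s['joint_pos'],'t',s['time'])
    print('shift cm',r.inv().apply(np.array(pos)-p)*100,'turn',(r.inv()*rot).as_rotvec() if rot is not None else '')
E
python3 - <<'E'
from h import *
print(manip.nose_length,st()[0]['gripper_width'])
plan(S(.078,.073,.09),down(49.3))
f=grab('top')
print(p2w(f,[[248,203],[250,212],[480,245],[480,258]],0.06))
E
```

```text
0.017 1.0034233602084592
tcp [ 0.1714 -0.601   0.2483] stand [-0.8425 -0.1738  0.0983] F [ 0.4531  0.546  -1.1129] j [-1.412   0.0527  1.6129  0.      1.476  -0.119 ] t 1.1
shift cm [ 63.2776 -71.2556   0.8322] turn [ 0.     -0.     -0.5827]
[[ 0.5473  0.049   0.06  ]
 [ 0.5231  0.0436  0.06  ]
 [ 0.4332 -0.5501  0.06  ]
 [ 0.3997 -0.5472  0.06  ]]
```

Call:
{"api": "apply_moves", "payload": {
  "moves": [
    [[0, 0, -0.1], [10, -11, -1], 0],
    [[0, 0, -0.58], [63.3, -71.3, -1], 0],
    [[0, 0, -0.58], [63.3, -71.3, -1], 0],
    [[0, 0, -0.58], [63.3, -71.3, -1], 0],
    [[0, 0, -0.58], [63.3, -71.3, -1], 0],
    [[0, 0, -0.58], [63.3, -71.3, -1], 0],
    [[0, 0, -0.58], [63.3, -71.3, -1], 0],
    [[0, 0, -0.58], [63.3, -71.3, -1], 0],
    [[0, 0, -0.58], [63.3, -71.3, -1], 0],
    [[0, 0, -0.58], [63.3, -71.3, -1], 0],
    [[0, 0, -0.58], [63.3, -71.3, -1], 0],
    [[0, 0, -0.58], [63.3, -71.3, -1], 0],
    [[0, 0, -0.58], [63.3, -71.3, -1], 0],
    [[0, 0, -0.58], [63.3, -71.3, -1], 0],
    [[0, 0, -0.58], [63.3, -71.3, -1], 0],
    [[0, 0, -0.58], [63.3, -71.3, -1], 0],
    [[0, 0, -0.58], [63.3, -71.3, -1], 0],
    [[0, 0, -0.58], [63.3, -71.3, -1], 0],
    [[0, 0, -0.58], [63.3, -71.3, -1], 0],
    [[0, 0, -0.58], [63.3, -71.3, -1], 0]
  ]
}}

```text
time: 3.15
tool_pos: [0.5855, 0.2626, 0.257]
tool_rot: [-0.001, 0.908, 0.418, -0.0]
contact_force: [0.3, -0.2, 0.5]
gripper_width: 0.5
grasp_force: 0.0
```

Run:
```python
from h import *
plan(S(.078,.073,.040),down(49.3))
f=grab('scene');im=f['image'][:,:,::-1].copy()
f2=grab('top');i2=f2['image'][:,:,::-1].copy()
u=w2p(f,st()[0]['tool_pos'])[0].astype(int);v=w2p(f2,st()[0]['tool_pos'])[0].astype(int);print(u,v)
c=lambda i,u:cv2.resize(i[max(0,u[1]-60):,max(0,u[0]-80):][:120,:130],(400,369),interpolation=cv2.INTER_CUBIC)
cv2.imwrite('pics/c2.png',np.hstack([c(im,u),c(i2,v)]))
```

```text
tcp [0.5855 0.2626 0.257 ] stand [0.0823 0.0755 0.107 ] F [ 0.2669 -0.1749  0.4983] j [0.3053 0.087  1.5625 0.0013 1.493  1.0136] t 3.15
shift cm [-0.4337  0.2585  6.6979] turn [-0.0016 -0.      0.0019]
[182 202] [148 168]
```

View pics/c2.png

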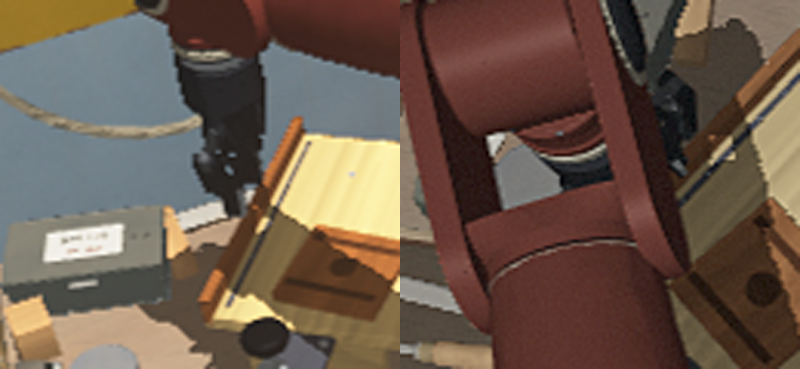

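The gripper is above the gap between the fence and the front, with its tips clear. The panel is at lower right of the crop and the fence beside the fingers, so I'm going down.

Call:
{"api": "apply_moves", "payload": {
  "moves": [
    [[0, 0, 0], [-0.4, 0.25, 2], 0],
    [[0, 0, 0], [-0.4, 0.25, 4], 0],
    [[0, 0, 0], [-0.4, 0.25, 6], 0],
    [[0, 0, 0], [-0.4, 0.25, 7], 0],
    [[0, 0, 0], [-0.4, 0.25, 7.5], 0],
    [[0, 0, 0], [-0.4, 0.25, 7.7], 0],
    [[0, 0, 0], [-0.4, 0.25, 7.9], 0],
    [[0, 0, 0], [-0.4, 0.25, 8.0], 0],
    [[0, 0, 0], [-0.4, 0.25, 8.0], 0],
    [[0, 0, 0], [-0.4, 0.25, 8.0], 0]
  ]
}}

```text
time: 4.25
tool_pos: [0.5841, 0.2537, 0.1788]
tool_rot: [0.0, 0.909, 0.416, 0.0]
contact_force: [-0.3, 0.8, -0.0]
gripper_width: 0.498
grasp_force: 0.0
```

Call:
{"api": "apply_moves", "payload": {
  "moves": [
    [[0, 0, 0], [0, 0, 0.3], 0],
    [[0, 0, 0], [0, 0, 0.6], 0],
    [[0, 0, 0], [0, 0, 0.8], 0],
    [[0, 0, 0], [0, 0, 0.9], 0],
    [[0, 0, 0], [0, 0, 0.9], 0],
    [[0, 0, 0], [0, 0, 0.9], 0]
  ]
}}

```text
time: 4.85
tool_pos: [0.5839, 0.2536, 0.1693]
tool_rot: [0.0, 0.909, 0.416, -0.0]
contact_force: [0.1, 0.1, -0.3]
gripper_width: 0.499
grasp_force: 0.0
```

Run:
```python
from h import *
plan(S(-.045,.073,.019),down(49.3))
```

```text
tcp [0.5839 0.2536 0.1693] stand [0.0744 0.0708 0.0193] F [ 0.1427  0.0591 -0.3498] j [ 0.2929  0.1382  1.6562 -0.      1.3472  1.0059] t 4.85
shift cm [-11.9448  -0.1908   0.0298] turn [-0.      0.     -0.0026]
```

Call:
{"api": "apply_moves", "payload": {
  "moves": [
    [[0, 0, 0], [-0.7, 0, 0], 0],
    [[0, 0, 0], [-1.4, 0, 0], 0],
    [[0, 0, 0], [-2, 0, 0], 0],
    [[0, 0, 0], [-2.6, 0, 0], 0],
    [[0, 0, 0], [-3.2, 0, 0], 0],
    [[0, 0, 0], [-3.8, 0, 0], 0],
    [[0, 0, 0], [-4.4, 0, 0], 0],
    [[0, 0, 0], [-5, 0, 0], 0],
    [[0, 0, 0], [-5.6, 0, 0], 0],
    [[0, 0, 0], [-6.2, 0, 0], 0],
    [[0, 0, 0], [-6.8, 0, 0], 0],
    [[0, 0, 0], [-7.4, 0, 0], 0],
    [[0, 0, 0], [-8, 0, 0], 0],
    [[0, 0, 0], [-8, 0, 0], 0]
  ]
}}

```text
time: 6.25
tool_pos: [0.531, 0.1925, 0.1692]
tool_rot: [0.0, 0.91, 0.416, -0.0]
contact_force: [0.8, 0.2, 0.6]
gripper_width: 0.499
grasp_force: 0.0
```

Run:
```python
from h import *
s,_=st();print(toS(s['tool_pos']),s['contact_force'])
for c in('scene','top'):
    f=grab(c,c+'3.png')
    for x in manip.silhouettes(f,'front_a_c')[:2]:
        cc=max(cv2.findContours(x['pixels'].astype(np.uint8),0,2)[0],key=cv2.contourArea)
        print(c,round(x['score'],2),cv2.minAreaRect((p2w(f,cc.reshape(-1,2),0.162)[:,:2]*1000).astype(np.float32)))
    for r in manip.spot_point(f,'front_a_c')[:2]: print(round(r['score'],2),toS(c2w(f,r['location'])))
```

```text
[-0.0064  0.071   0.0192] [0.7722 0.1677 0.6382]
scene 0.87 ((487.80230712890625, 142.62718200683594), (114.22423553466797, 120.63957214355469), 50.63474655151367)
0.77 [-0.074   0.0613  0.0056]
top 0.59 ((490.0987548828125, 137.736083984375), (107.20537567138672, 107.8143310546875), 49.603248596191406)
0.74 [-0.0737  0.0691  0.0073]
```

View pics/scene3.png

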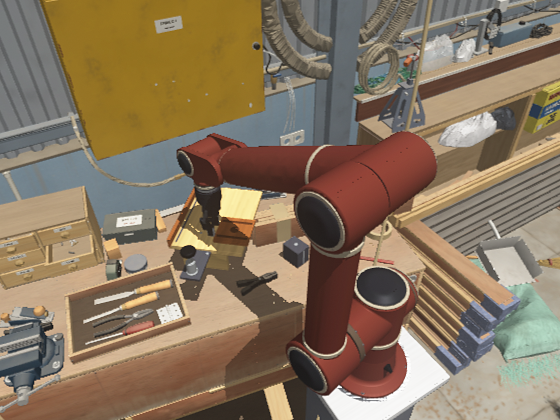

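The push squared the front: its angle is 49.6° and its centre is at x = -74 mm. I'll push another 27 mm, then lift off.

Call:
{"api": "apply_moves", "payload": {
  "moves": [
    [[0, 0, 0], [-0.5, 0, 0], 0],
    [[0, 0, 0], [-1, 0, 0], 0],
    [[0, 0, 0], [-1.5, 0, 0], 0],
    [[0, 0, 0], [-2, 0, 0], 0],
    [[0, 0, 0], [-2.4, 0, 0], 0],
    [[0, 0, 0], [-2.7, 0, 0], 0],
    [[0, 0, 0], [-2.7, 0, 0], 0],
    [[0, 0, 0], [-2.2, 0, 0], 0],
    [[0, 0, 0], [-2, 0, -2], 0],
    [[0, 0, 0], [-2, 0, -5], -1],
    [[0, 0, 0], [-2, 0, -9], -1],
    [[0, 0, 0], [-2, 0, -12], -1],
    [[0, 0, 0], [-2, 0, -14], -1],
    [[0, 0, 0], [-2, 0, -14], -1]
  ]
}}

```text
time: 7.95
tool_pos: [0.5203, 0.1786, 0.3137]
tool_rot: [0.001, 0.909, 0.416, 0.004]
contact_force: [-0.0, -0.4, -0.2]
gripper_width: 1.001
grasp_force: 0.0
```

Run:
```python
from h import *
from scipy.optimize import least_squares
s,r=st()
D=[([-1.412,0.0527,1.6129,0,1.476],[.1714,-.601,.2483]),([0.3053,0.087,1.5625,0.0013,1.493],[.5855,.2626,.257]),([0.2929,0.1382,1.6562,0,1.3472],[.5839,.2536,.1693]),(s['joint_pos'],s['tool_pos'])]
print(s['joint_pos'],s['tool_pos'],r.as_matrix())
def res(p):
    r0,h,L1,L2,d=p;o=[]
    for j,t in D:
        q=j[1]+j[2];o+=[r0+L1*np.sin(j[1])+L2*np.sin(q)+d*np.sin(q+j[4])-np.hypot(t[0],t[1]),h+L1*np.cos(j[1])+L2*np.cos(q)+d*np.cos(q+j[4])-t[2]]
    return np.r_[o,(np.array(p)-[0,.4,.5,.5,.25])*1e-4]
z=least_squares(res,[0,.4,.5,.5,.25]);print(z.x,z.fun)
for c in('top',):
    f=grab(c,c+'4.png')
    for x in manip.silhouettes(f,'front_a_c')[:1]:
        cc=max(cv2.findContours(x['pixels'].astype(np.uint8),0,2)[0],key=cv2.contourArea)
        print(c,round(x['score'],2),cv2.minAreaRect((p2w(f,cc.reshape(-1,2),0.162)[:,:2]*1000).astype(np.float32)))
    for r in manip.spot_point(f,'front_a_c')[:2]: print(round(r['score'],2),toS(c2w(f,r['location'])))
```

```text
[ 0.1953 -0.1619  1.7114  0.      1.5847  0.908 ] [0.5203 0.1786 0.3137] [[ 0.6539  0.7566  0.0073]
 [ 0.7566 -0.6539  0.0015]
 [ 0.0059  0.0046 -1.    ]]
[ 0.0173 -3.1675  0.2602  0.5987 -3.2122] [ 0.002  -0.0005 -0.0021 -0.0002  0.0003  0.0003 -0.0002  0.0004  0.
 -0.0004 -0.      0.     -0.0003]
top 0.87 ((472.9090576171875, 118.96421813964844), (109.34744262695312, 105.71192932128906), 48.95627212524414)
0.67 [-0.0996  0.0662  0.0113]
```

```bash
cat > kin.py <<'E'
from h import *
from scipy.optimize import least_squares
D=[([-1.412,0.0527,1.6129,0,1.476,-.119],[.1714,-.601,.2483]),([0.3053,0.087,1.5625,0.0013,1.493,1.0136],[.5855,.2626,.257]),([0.2929,0.1382,1.6562,0,1.3472,1.0059],[.5839,.2536,.1693]),([ 0.1953,-0.1619,1.7114,0,1.5847,0.908],[0.5203,0.1786,0.3137])]
def fk(j,p):
    r0,h,L1,L2,d,b=p
    A=R.from_euler('z',j[0]);B=A*R.from_euler('y',j[1]);C=B*R.from_euler('y',j[2])*R.from_euler('z',j[3]);E=C*R.from_euler('y',j[4])*R.from_euler('z',j[5]+np.pi/2)
    w=A.apply([r0,b,h])+B.apply([0,0,L1])+C.apply([0,0,L2])
    return w+E.apply([0,0,d]),E,w
def fit(prior,D=D):
    return least_squares(lambda p:np.r_[np.concatenate([fk(j,p)[0]-t for j,t in D]),(p-prior)*1e-3],prior)
LO=np.array([-3.01,-1.01,.06,-1.02,.09,-3.14]);HI=np.array([3.01,2.22,2.58,4.17,2.62,3.14])
def ik(pos,rot,p,q0):
    f=lambda q:np.r_[(fk(q,p)[0]-pos)*5,(fk(q,p)[1].inv()*rot).as_rotvec()]
    z=least_squares(f,np.clip(q0,LO+.01,HI-.01),bounds=(LO,HI));return z.x,np.abs(z.fun).max()
E
python3 - <<'E'
from kin import *
P=[fit(np.array([0,.4,.5,.5,d,.07])) for d in(.2,.25,.3)]
for z in P: print(z.x,np.abs(z.fun[:12]).max())
up=np.array([0,0,1.])
for z in P:
  p=z.x
  for sg in(1,-1):
    y=sg*up;rot=R.from_matrix(np.c_[np.cross(y,EX),y,EX])
    best={}
    for j4 in(-.8,0,.8,1.6,2.4,3.2):
      for j6 in(-2,0,2):
       for j5 in (.6,1.6):
        q,e=ik(S(-.139,.067,.006),rot,p,[0,-.3,2,j4,j5,j6])
        if e<1e-3: best[tuple(q.round(1))]=(q,fk(q,p)[2])
    print(p[4],sg,list(best.values()))
E
```

```text
[ 0.0069 -1.7157  0.3058  0.6007 -1.7153  0.0748] 0.0028144790410850606
[ 0.0069 -1.709   0.3059  0.6007 -1.7084  0.0748] 0.002809889530415499
[ 0.0068 -1.7022  0.3061  0.6007 -1.7014  0.0748] 0.0028052973588909014
-1.7153222400314279 1 []
-1.7153222400314279 -1 []
-1.7083658789219993 1 []
-1.7083658789219993 -1 []
-1.7014056100647534 1 []
-1.7014056100647534 -1 []
```

Call:
{"api": "apply_moves", "payload": {
  "moves": [
    [[0, 0.14, 0], [0, 0, -2], -1],
    [[0, 0.28, 0], [0, 0, -4], -1],
    [[0, 0.42, 0], [0, 0, -5], -1],
    [[0, 0.56, 0], [0, 0, -5], -1],
    [[0, 0.7, 0], [0, 0, -5], -1],
    [[0, 0.78, 0], [0, 0, -5], -1],
    [[0, 0.78, 0], [0, 0, -5], -1],
    [[0, 0.78, 0], [0, 0, -5], -1]
  ]
}}

```text
time: 8.9
tool_pos: [0.5182, 0.1777, 0.3575]
tool_rot: [-0.158, 0.842, 0.384, 0.344]
contact_force: [-0.6, 0.3, 0.7]
gripper_width: 1.0
grasp_force: 0.0
```

Run:
```python
from h import *
s,r=st();print(s['joint_pos'].tolist(),s['tool_pos'].tolist(),r.as_quat().tolist())
```

```text
[-0.09068835994210038, -0.5470797190483347, 2.055503290034923, 0.6585311521993816, 1.1996907838381083, 0.516407179764545] [0.5181603683900028, 0.17770679700972308, 0.3575016984511156] [0.8419565420484374, 0.3842096588811849, 0.34413895657102583, -0.15830507854913223]
```

Call:
{"api": "apply_moves", "payload": {
  "moves": [
    [[0, 0.14, 0], [0, 0, 0], -1],
    [[0, 0.28, 0], [0, 0, 0], -1],
    [[0, 0.42, 0], [0, 0, 0], -1],
    [[0, 0.56, 0], [0, 0, 0], -1],
    [[0, 0.7, 0], [0, 0, 0], -1],
    [[0, 0.78, 0], [0, 0, 0], -1],
    [[0, 0.78, 0], [0, 0, 0], -1],
    [[0, 0.78, 0], [0, 0, 0], -1]
  ]
}}

```text
time: 9.7
tool_pos: [0.5188, 0.1785, 0.3595]
tool_rot: [-0.293, 0.647, 0.296, 0.639]
contact_force: [1.0, -0.1, 0.2]
gripper_width: 1.001
grasp_force: 0.0
```

Run:
```python
from h import *
s,r=st();print(s['joint_pos'].tolist(),s['tool_pos'].tolist(),r.as_quat().tolist())
```

```text
[-0.2733538278154852, -0.5742226453388686, 2.3764943035182493, 1.6640116838056715, 1.1419856419310206, -0.24836786464117908] [0.5188376269270071, 0.17845639646962494, 0.35953416022273116] [0.6470630412168371, 0.29632029907465324, 0.6385556156779866, -0.2928317379206586]
```

```bash
cat >> kin.py <<'E'
D+=[([-0.09068835994210038, -0.5470797190483347, 2.055503290034923, 0.6585311521993816, 1.1996907838381083, 0.516407179764545],[0.5181603683900028, 0.17770679700972308, 0.3575016984511156]),([-0.2733538278154852, -0.5742226453388686, 2.3764943035182493, 1.6640116838056715, 1.1419856419310206, -0.24836786464117908],[0.5188376269270071, 0.17845639646962494, 0.35953416022273116])]
Q=[[0.8419565420484374, 0.3842096588811849, 0.34413895657102583, -0.15830507854913223],[0.6470630412168371, 0.29632029907465324, 0.6385556156779866, -0.2928317379206586]]
PP=fit(np.array([0,.4,.5,.5,.25,.07]))
P=PP.x
E
python3 - <<'E'
from kin import *
print(P,PP.fun[:18].reshape(-1,3))
for (j,t),q in zip(D[-2:],Q): print((fk(j,P)[1].inv()*R.from_quat(q)).as_rotvec())
up=np.array([0,0,1.])
for sx in (-.139,-.22):
 for b in(30,49.3,65):
  for sg in(1,-1):
    z=np.array([np.cos(np.radians(b)),np.sin(np.radians(b)),0])
    y=sg*up;rot=R.from_matrix(np.c_[np.cross(y,z),y,z])
    best={}
    for j4 in(0,1.6,3.2):
      for j6 in(-2,0,2):
        for j2 in(-.5,.3):
          q,e=ik(S(sx,.067,.006),rot,P,[-.3,j2,2.3,j4,1.2,j6])
          if e<1e-3: best[tuple(q.round(1))]=(q,fk(q,P)[2])
    print(sx,b,sg,list(best.values()))
E
```

```text
[-0.0083  0.1505  0.4176  0.6084  0.2612  0.0745] [[ 0.0001  0.0012  0.0004]
 [-0.0031 -0.0006  0.0004]
 [ 0.0097  0.0032 -0.0013]
 [-0.0104 -0.0018  0.0007]
 [-0.0117  0.0006  0.0013]
 [ 0.0156 -0.0053 -0.0014]]
[ 0.  0. -0.]
[0. 0. 0.]
-0.139 30 1 []
-0.139 30 -1 []
-0.139 49.3 1 []
-0.139 49.3 -1 []
-0.139 65 1 [(array([-0.616 , -0.2105,  2.5049,  1.4511,  1.7051, -2.3024]), array([ 0.3372, -0.1474,  0.156 ]))]
-0.139 65 -1 [(array([-0.616 , -0.2105,  2.5049,  1.4511,  1.7051,  0.8392]), array([ 0.3372, -0.1474,  0.156 ]))]
-0.22 30 1 []
-0.22 30 -1 []
-0.22 49.3 1 []
-0.22 49.3 -1 []
-0.22 65 1 [(array([-0.8462, -0.2589,  2.543 ,  1.2938,  1.8769, -2.3271]), array([ 0.2844, -0.2088,  0.156 ]))]
-0.22 65 -1 [(array([-0.8462, -0.2589,  2.543 ,  1.2938,  1.8769,  0.8145]), array([ 0.2844, -0.2088,  0.156 ]))]
```

```bash
python3 - <<'E'
s=open('kin.py').read()
s=s.replace("r0,h,L1,L2,d,b=p","r0,h,L1,L2,d,b,e=p").replace("C.apply([0,0,L2])","(B*R.from_euler('y',j[2])).apply([e,0,L2])").replace(".25,.07]",".25,.07,0]").replace("*1e-3],prior","*1e-4],prior")
s+='''
up=np.array([0,0,1.])
def horiz(b,sg):
    z=np.array([np.cos(np.radians(b)),np.sin(np.radians(b)),0]);y=sg*up
    return R.from_matrix(np.c_[np.cross(y,z),y,z])
def iks(pos,rot):
    best={}
    for j4 in(0,1.6,3.2):
      for j6 in(-2,0,2):
        for j2 in(-.5,.3):
          q,e=ik(pos,rot,P,[-.3,j2,2.3,j4,1.2,j6])
          if e<1e-3: best[tuple(q.round(1))]=(q,fk(q,P)[2])
    return list(best.values())
'''
open('kin.py','w').write(s)
E
python3 - <<'E'
from kin import *
print(P,np.abs(PP.fun[:18]).max())
for sx in (-.139,-.22):
 for b in(30,40,49.3,57,65):
  for sg in(1,-1):
    print(sx,b,sg,iks(S(sx,.067,.006),horiz(b,sg)))
E
```

```text
[-0.      0.2381  0.4264  0.6099  0.2625  0.0742  0.0958] 6.173622774402476e-05
-0.139 30 1 []
-0.139 30 -1 []
-0.139 40 1 []
-0.139 40 -1 []
-0.139 49.3 1 [(array([-0.63  , -0.1664,  2.5325,  1.6282,  1.5146, -2.3678]), array([ 0.2764, -0.1097,  0.156 ]))]
-0.139 49.3 -1 [(array([-0.63  , -0.1664,  2.5325,  1.6282,  1.5146,  0.7738]), array([ 0.2764, -0.1097,  0.156 ]))]
-0.139 57 1 [(array([-0.6314, -0.0668,  2.4468,  1.5306,  1.6091, -2.3808]), array([ 0.3046, -0.1308,  0.156 ]))]
-0.139 57 -1 [(array([-0.6314, -0.0668,  2.4468,  1.5306,  1.6091,  0.7608]), array([ 0.3046, -0.1308,  0.156 ]))]
-0.139 65 1 [(array([-0.6187,  0.0236,  2.3588,  1.4378,  1.696 , -2.3908]), array([ 0.3366, -0.1486,  0.156 ]))]
-0.139 65 -1 [(array([-0.6187,  0.0236,  2.3588,  1.4378,  1.696 ,  0.7508]), array([ 0.3366, -0.1486,  0.156 ]))]
-0.22 30 1 []
-0.22 30 -1 []
-0.22 40 1 []
-0.22 40 -1 []
-0.22 49.3 1 [(array([-0.9199, -0.22  ,  2.574 ,  1.4218,  1.7188, -2.365 ]), array([ 0.2236, -0.1711,  0.156 ]))]
-0.22 49.3 -1 [(array([-0.9199, -0.22  ,  2.574 ,  1.4218,  1.7188,  0.7765]), array([ 0.2236, -0.1711,  0.156 ]))]
-0.22 57 1 [(array([-0.8885, -0.1075,  2.4833,  1.3419,  1.7856, -2.4005]), array([ 0.2518, -0.1922,  0.156 ]))]
-0.22 57 -1 [(array([-0.8885, -0.1075,  2.4833,  1.3419,  1.7856,  0.7411]), array([ 0.2518, -0.1922,  0.156 ]))]
-0.22 65 1 [(array([-0.8488, -0.0119,  2.3945,  1.2634,  1.8502, -2.4262]), array([ 0.2838, -0.21  ,  0.156 ]))]
-0.22 65 -1 [(array([-0.8488, -0.0119,  2.3945,  1.2634,  1.8502,  0.7154]), array([ 0.2838, -0.21  ,  0.156 ]))]
```

Run:
```python
from kin import *
for b in(52,54,56):
  for pos in(S(-.21,.067,.20),S(-.21,.067,.006),S(-.139,.067,.006)):
    for sg in(1,-1):
      print(b,sg,[q[0] for q in iks(pos,horiz(b,sg))])
# placement candidates
for pos in(S(-.139,.03,.03),S(-.20,.03,.14)): print([q[0] for q in iks(pos,horiz(54,1))])
plan(S(-.21,.067,.20),horiz(54,-1))
```

```text
52 1 [array([-0.8753, -0.7899,  2.5147,  1.5378,  1.7803, -1.7283])]
52 -1 [array([-0.8753, -0.7899,  2.5147,  1.5378,  1.7803,  1.4133])]
52 1 [array([-0.8753, -0.1753,  2.5396,  1.4185,  1.719 , -2.3757])]
52 -1 [array([-0.8753, -0.1753,  2.5396,  1.4185,  1.719 ,  0.7659])]
52 1 [array([-0.6323, -0.1298,  2.5024,  1.593 ,  1.5493, -2.3728])]
52 -1 [array([-0.6323, -0.1298,  2.5024,  1.593 ,  1.5493,  0.7688])]
54 1 [array([-0.8682, -0.7445,  2.4923,  1.5278,  1.8069, -1.7529])]
54 -1 [array([-0.8682, -0.7445,  2.4923,  1.5278,  1.8069,  1.3887])]
54 1 [array([-0.8682, -0.1462,  2.5161,  1.3972,  1.7373, -2.3844])]
54 -1 [array([-0.8682, -0.1462,  2.5161,  1.3972,  1.7373,  0.7572])]
54 1 [array([-0.6327, -0.1039,  2.4801,  1.5676,  1.5738, -2.3762])]
54 -1 [array([-0.6327, -0.1039,  2.4801,  1.5676,  1.5738,  0.7654])]
56 1 [array([-0.8606, -0.7014,  2.4701,  1.517 ,  1.8326, -1.7758])]
56 -1 [array([-0.8606, -0.7014,  2.4701,  1.517 ,  1.8326,  1.3658])]
56 1 [array([-0.8606, -0.1186,  2.4929,  1.3763,  1.7551, -2.3923])]
56 -1 [array([-0.8606, -0.1186,  2.4929,  1.3763,  1.7551,  0.7493])]
56 1 [array([-0.6321, -0.0789,  2.4579,  1.5428,  1.5975, -2.3793])]
56 -1 [array([-0.6321, -0.0789,  2.4579,  1.5428,  1.5975,  0.7623])]
[array([-0.641 , -0.0926,  2.4052,  1.5622,  1.5802, -2.3126])]
[array([-0.8209, -0.456 ,  2.4367,  1.4932,  1.7473, -1.9876])]
tcp [0.5188 0.1785 0.3595] stand [-0.0249  0.0711  0.2095] F [ 1.0222 -0.1128  0.2453] j [-0.2734 -0.5742  2.3765  1.664   1.142  -0.2484] t 9.7
shift cm [ -1.1935   0.4295 -18.4919] turn [ 0.0754 -0.055   1.5687]
```

Call:
{"api": "apply_moves", "payload": {
  "moves": [
    [[0.01, -0.01, 0.14], [-0.1, 0, -2], -1],
    [[0.01, -0.01, 0.28], [-0.2, 0.1, -4], -1],
    [[0.02, -0.02, 0.42], [-0.3, 0.1, -6], -1],
    [[0.02, -0.02, 0.56], [-0.4, 0.2, -8], -1],
    [[0.03, -0.03, 0.7], [-0.5, 0.2, -10], -1],
    [[0.04, -0.03, 0.84], [-0.6, 0.2, -12], -1],
    [[0.05, -0.04, 0.98], [-0.8, 0.3, -14], -1],
    [[0.05, -0.04, 1.12], [-0.9, 0.3, -16], -1],
    [[0.06, -0.05, 1.26], [-1, 0.4, -17.5], -1],
    [[0.07, -0.05, 1.4], [-1.1, 0.4, -18.5], -1],
    [[0.075, -0.055, 1.53], [-1.2, 0.4, -18.5], -1],
    [[0.075, -0.055, 1.57], [-1.2, 0.4, -18.5], -1],
    [[0.075, -0.055, 1.57], [-1.2, 0.4, -18.5], -1],
    [[0.075, -0.055, 1.57], [-1.2, 0.4, -18.5], -1]
  ]
}}

```text
time: 11.1
tool_pos: [0.4006, 0.0353, 0.3505]
tool_rot: [-0.672, 0.673, -0.218, 0.22]
contact_force: [-0.7, 0.7, -0.2]
gripper_width: 1.003
grasp_force: 0.0
```

Run:
```python
from kin import *
plan(S(-.21,.067,.006),horiz(54,-1))
```

```text
tcp [0.4006 0.0353 0.3505] stand [-0.2105  0.0673  0.2005] F [-0.6994  0.7013 -0.1643] j [-0.8705 -0.7485  2.4935  1.5281  1.8082  1.3894] t 11.1
shift cm [-0.0017 19.4457  0.0527] turn [ 0.     -0.001   0.0021]
```

Call:
{"api": "apply_moves", "payload": {
  "moves": [
    [[0, 0, 0], [0, 3, 0], -1],
    [[0, 0, 0], [0, 6, 0], -1],
    [[0, 0, 0], [0, 9, 0], -1],
    [[0, 0, 0], [0, 12, 0], -1],
    [[0, 0, 0], [0, 15, 0], -1],
    [[0, 0, 0], [0, 17, 0], -1],
    [[0, 0, 0], [0, 19, 0], -1],
    [[0, 0, 0], [0, 19.45, 0], -1],
    [[0, 0, 0], [0, 19.45, 0], -1],
    [[0, 0, 0], [0, 19.45, 0], -1]
  ]
}}

```text
time: 12.1
tool_pos: [0.401, 0.0352, 0.1557]
tool_rot: [0.673, -0.672, 0.218, -0.22]
contact_force: [0.2, 0.3, 0.4]
gripper_width: 0.999
grasp_force: 0.0
```

Run:
```python
from kin import *
plan(S(-.138,.067,.006),horiz(54,-1))
f=grab('scene')
for r in manip.spot_point(f,'front_a_c')[:2]: print(round(r['score'],2),toS(c2w(f,r['location'])))
im=f['image'][:,:,::-1]
g=[cv2.resize(im[170:290,160:320],(400,300),interpolation=cv2.INTER_CUBIC)]
f=grab('top');g.append(cv2.resize(f['image'][130:280,130:330,::-1],(400,300),interpolation=cv2.INTER_CUBIC));cv2.imwrite('pics/c5.png',np.hstack(g))
for r in manip.spot_point(f,'front_a_c')[:2]: print(round(r['score'],2),toS(c2w(f,r['location'])))
```

```text
tcp [0.401  0.0352 0.1557] stand [-0.2104  0.067   0.0057] F [0.2045 0.2812 0.3821] j [-0.8698 -0.1447  2.5169  1.398   1.7382  0.7536] t 12.1
shift cm [ 0.5862 -0.0149  7.2115] turn [-0.0017 -0.0015  0.0015]
0.67 [-0.0992  0.0623  0.0076]
0.76 [-0.0959  0.0703  0.011 ]
0.75 [ 0.1041 -0.0026 -0.0022]
```

View pics/c5.png

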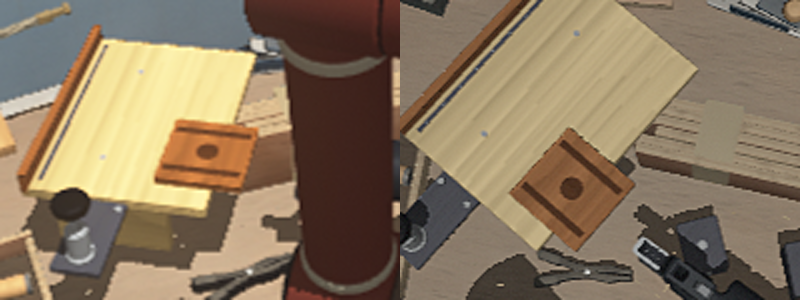

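Call:
{"api": "apply_moves", "payload": {
  "moves": [
    [[0, 0, 0], [0.1, 0, 1.5], -1],
    [[0, 0, 0], [0.3, 0, 3], -1],
    [[0, 0, 0], [0.4, 0, 4.5], -1],
    [[0, 0, 0], [0.5, 0, 5.8], -1],
    [[0, 0, 0], [0.6, 0, 6.8], -1],
    [[0, 0, 0], [0.6, 0, 7.2], -1],
    [[0, 0, 0], [0.6, 0, 7.2], -1],
    [[0, 0, 0], [0.6, 0, 7.2], 1],
    [[0, 0, 0], [0.6, 0, 7.2], 1],
    [[0, 0, 0], [0.6, 0, 7.2], 1],
    [[0, 0, 0], [0.6, 0, 7.2], 1],
    [[0, 0, 0], [0.6, 0, 7.2], 1],
    [[0, 0, 0], [0.6, 0, 7.2], 1],
    [[0, 0, 0], [0.6, 0, 7.2], 1],
    [[0, 0, 0], [0.6, 0, 7.2], 1],
    [[0, 0, 0], [0.6, 0, 7.2], 1]
  ]
}}

```text
time: 13.9
tool_pos: [0.448, 0.0901, 0.1556]
tool_rot: [0.673, -0.671, 0.219, -0.22]
contact_force: [-2.3, -2.7, 5.7]
gripper_width: 0.127
grasp_force: 60.3
```

Call:
{"api": "apply_moves", "payload": {
  "moves": [
    [[0, 0, 0], [0, -0.5, 0], 1],
    [[0, 0, 0], [0, -1.5, 0], 1],
    [[0, 0, 0], [0, -3, 0], 1],
    [[0, 0, 0], [0, -5, 0], 1],
    [[0, 0, 0], [0, -7, 0], 1],
    [[0, 0, 0], [0, -9, 0], 1],
    [[0, 0, 0], [0, -11, 0], 1],
    [[0, 0, 0], [0, -13, 0], 1],
    [[0, 0, 0], [0, -14.5, 0], 1],
    [[0, 0, 0], [0, -15.5, -1], 1],
    [[0, 0, 0], [0, -16, -2], 1],
    [[0, 0, 0], [0, -16, -3], 1],
    [[0, 0, 0], [0, -16, -3], 1],
    [[0, 0, 0], [0, -16, -3], 1]
  ]
}}

```text
time: 15.3
tool_pos: [0.43, 0.0659, 0.3141]
tool_rot: [0.673, -0.672, 0.22, -0.219]
contact_force: [-0.7, -0.2, -1.2]
gripper_width: 0.126
grasp_force: 60.0
```

Run:
```python
from kin import *
plan(S(-.139,.03,.14),horiz(54,1))
p=st()[0]['tool_pos']
print([q[0] for q in iks(p,horiz(54,1))])
f=grab('top',);print(cv2.imwrite('pics/c6.png',np.hstack([cv2.resize(f['image'][100:280,130:370,::-1],(400,300)),cv2.resize(grab('scene')['image'][130:310,140:380,::-1],(400,300))])))
```

```text
tcp [0.43   0.0659 0.3141] stand [-0.1682  0.065   0.1641] F [-0.6651 -0.1893 -1.1519] j [-0.7286 -0.6395  2.5006  1.5436  1.6643  1.2809] t 15.3
shift cm [3.7248 2.4043 2.6334] turn [-0.0046  0.0013  3.14  ]
[array([-0.7283, -0.6364,  2.4985,  1.542 ,  1.6665, -1.8635])]
True
```

View pics/c6.png

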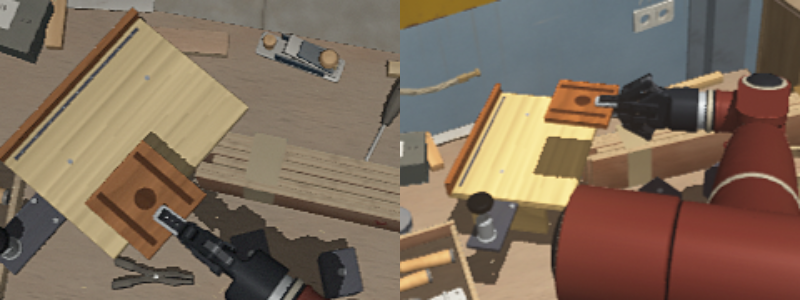

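The front is held level at its edge and lifted clear: its centre is at (145,200) in the left crop. Now I'll roll it over.

Call:
{"api": "apply_moves", "payload": {
  "moves": [
    [[0, 0, -0.1], [0, 0, 0], 1],
    [[0, 0, -0.24], [0, 0, 0], 1],
    [[0, 0, -0.38], [0, 0, 0], 1],
    [[0, 0, -0.52], [0, 0, 0], 1],
    [[0, 0, -0.66], [0, 0, 0], 1],
    [[0, 0, -0.8], [0, 0, 0], 1],
    [[0, 0, -0.94], [0, 0, 0], 1],
    [[0, 0, -1.08], [0, 0, 0], 1],
    [[0, 0, -1.22], [0, 0, 0], 1],
    [[0, 0, -1.36], [0, 0, 0], 1],
    [[0, 0, -1.5], [0, 0, 0], 1],
    [[0, 0, -1.64], [0, 0, 0], 1],
    [[0, 0, -1.78], [0, 0, 0], 1],
    [[0, 0, -1.92], [0, 0, 0], 1],
    [[0, 0, -2.06], [0, 0, 0], 1],
    [[0, 0, -2.2], [0, 0, 0], 1],
    [[0, 0, -2.34], [0, 0, 0], 1],
    [[0, 0, -2.48], [0, 0, 0], 1],
    [[0, 0, -2.62], [0, 0, 0], 1],
    [[0, 0, -2.7], [0, 0, 0], 1]
  ]
}}

```text
time: 17.4
tool_pos: [0.4301, 0.0662, 0.3144]
tool_rot: [0.067, 0.36, 0.608, 0.704]
contact_force: [-0.2, -0.0, -1.9]
gripper_width: 0.128
grasp_force: 59.9
```

Call:
{"api": "apply_moves", "payload": {
  "moves": [
    [[0, 0, -0.14], [0, 0, 0], 1],
    [[0, 0, -0.28], [0, 0, 0], 1],
    [[0, 0, -0.4], [0, 0, 0], 1],
    [[0, 0, -0.44], [0, 0, 0], 1],
    [[0, 0, -0.44], [0, 0, 0], 1],
    [[0, 0, -0.44], [0, 0, 0], 1]
  ]
}}

```text
time: 18.0
tool_pos: [0.43, 0.0661, 0.3146]
tool_rot: [0.218, 0.22, 0.671, 0.673]
contact_force: [-0.0, -0.7, -0.8]
gripper_width: 0.126
grasp_force: 59.9
```

Run:
```python
from kin import *
for b in (45,48,50,54): print(b,[q[0] for q in iks(S(-.13,.045,.01),horiz(b,1))],[q[0] for q in iks(S(-.13,.045,.15),horiz(b,1))])
plan(S(-.13,.045,.05),horiz(50,1))
f=grab('top');cv2.imwrite('pics/c7.png',np.hstack([cv2.resize(f['image'][100:280,130:370,::-1],(400,300)),cv2.resize(grab('scene')['image'][130:310,140:380,::-1],(400,300))]))
```

```text
45 [array([-0.5974, -0.166 ,  2.5211,  1.7044,  1.4381, -2.364 ])] [array([-0.5974, -0.6491,  2.5308,  1.6289,  1.3919, -1.8869])]
48 [array([-0.6046, -0.1272,  2.489 ,  1.6623,  1.4806, -2.3659])] [array([-0.6046, -0.5894,  2.4981,  1.6136,  1.4497, -1.9113])]
50 [array([-0.6078, -0.1022,  2.4674,  1.6353,  1.5076, -2.3672])] [array([-0.6078, -0.5513,  2.4762,  1.6022,  1.4861, -1.9262])]
54 [array([-0.6109, -0.0545,  2.4241,  1.5833,  1.5586, -2.3697])] [array([-0.6109, -0.4789,  2.4322,  1.5773,  1.5546, -1.9534])]
tcp [0.43   0.0661 0.3146] stand [-0.1681  0.0651  0.1646] F [-0.0394 -0.7223 -0.7508] j [-0.728  -0.6387  2.4997  1.5443  1.6654 -1.8584] t 18.0
shift cm [ -2.3566 -11.4593   3.611 ] turn [ 0.0017 -0.0684 -0.0038]
```

View pics/c7.png

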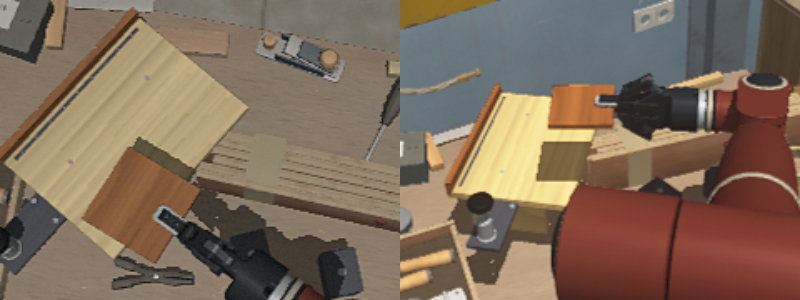

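The plain face is now up. Next I'll carry it to the place point at a bearing that leaves it roughly square, then lower it.

Run:
```python
from kin import *
plan(S(-.136,.045,.03),horiz(46,1))
```

```text
tcp [0.43   0.0659 0.3147] stand [-0.1682  0.0651  0.1647] F [-0.407  -0.8729 -1.1327] j [-0.7283 -0.6389  2.4997  1.5444  1.6656 -1.8587] t 18.1
shift cm [ -2.3021 -13.4697   3.0188] turn [ 0.0017 -0.138  -0.0033]
```

Call:
{"api": "apply_moves", "payload": {
  "moves": [
    [[0, -0.03, 0], [-0.5, -1.5, 0.5], 1],
    [[0, -0.06, 0], [-1, -3, 1], 1],
    [[0, -0.1, 0], [-1.5, -5, 1.5], 1],
    [[0, -0.138, 0], [-2, -7, 2], 1],
    [[0, -0.138, 0], [-2.3, -9, 2.5], 1],
    [[0, -0.138, 0], [-2.3, -11, 3], 1],
    [[0, -0.138, 0], [-2.3, -12.5, 3], 1],
    [[0, -0.138, 0], [-2.3, -13.5, 3], 1],
    [[0, -0.138, 0], [-2.3, -13.5, 3], 1],
    [[0, -0.138, 0], [-2.3, -13.5, 3], 1]
  ]
}}

```text
time: 19.1
tool_pos: [0.4664, 0.0767, 0.1801]
tool_rot: [0.264, 0.266, 0.655, 0.657]
contact_force: [-0.0, -0.6, -1.3]
gripper_width: 0.128
grasp_force: 59.8
```

Run:
```python
from kin import *
plan(S(-.136,.045,.007),horiz(46,1))
f=grab('top')
for x in manip.silhouettes(f,'front_a_c')[:1]:
        cc=max(cv2.findContours(x['pixels'].astype(np.uint8),0,2)[0],key=cv2.contourArea)
        r=cv2.minAreaRect((p2w(f,cc.reshape(-1,2),0.186)[:,:2]*1000).astype(np.float32));print(r,toS([r[0][0]/1e3,r[0][1]/1e3,0]))
for r in manip.spot_point(f,'front_a_c')[:1]: print(round(r['score'],2),toS(c2w(f,r['location'])))
```

```text
tcp [0.4664 0.0767 0.1801] stand [-0.1363  0.0445  0.0301] F [-0.0125 -0.6166 -1.2947] j [-0.6213 -0.2393  2.5264  1.6692  1.4612 -2.2895] t 19.1
shift cm [ 0.0455 -2.31    0.0205] turn [ 0.0019  0.0005 -0.0031]
((489.4531555175781, 107.20332336425781), (112.11363983154297, 108.45790100097656), 50.501678466796875) [-0.0981  0.0469 -0.15  ]
0.63 [-0.0949  0.0455  0.0318]
```

Square to within about 1°, with the centre at x = -97 mm. Lowering and releasing.

Call:
{"api": "apply_moves", "payload": {
  "moves": [
    [[0, 0, 0], [0, -1, 0], 1],
    [[0, 0, 0], [0, -1.7, 0], 1],
    [[0, 0, 0], [0, -2, 0], 1],
    [[0, 0, 0], [0, -2.2, 0], 1],
    [[0, 0, 0], [0, -2.3, 0], 1],
    [[0, 0, 0], [0, -2.4, 0], 1],
    [[0, 0, 0], [0, -2.4, 0], 1]
  ]
}}

```text
time: 19.95
tool_pos: [0.4663, 0.0768, 0.1564]
tool_rot: [0.265, 0.265, 0.654, 0.657]
contact_force: [-0.7, -0.0, 0.1]
gripper_width: 0.13
grasp_force: 60.0
```

Call:
{"api": "apply_moves", "payload": {
  "moves": [
    [[0, 0, 0], [0, -0.05, 0], 0.6],
    [[0, 0, 0], [0, -0.05, 0], 0.3],
    [[0, 0, 0], [0, -0.05, 0], 0],
    [[0, 0, 0], [0, -0.05, 0], -0.2],
    [[0, 0, 0], [0, -0.05, 0], -0.2],
    [[0, 0, 0], [0, 0, -2], -0.2],
    [[0, 0, 0], [0, 0, -4], -0.2],
    [[0, 0, 0], [0, 0, -6], -0.2],
    [[0, 0, 0], [0, 0, -8], -0.2],
    [[0, 0, 0], [0, 0, -8], -0.2]
  ]
}}

```text
time: 20.95
tool_pos: [0.4106, 0.0178, 0.1559]
tool_rot: [0.266, 0.267, 0.654, 0.656]
contact_force: [0.5, -0.5, -0.0]
gripper_width: 0.597
grasp_force: 0.0
```

Run:
```python
from kin import *
f=grab('top')
for x in manip.silhouettes(f,'front_a_c')[:1]:
        cc=max(cv2.findContours(x['pixels'].astype(np.uint8),0,2)[0],key=cv2.contourArea)
        r=cv2.minAreaRect((p2w(f,cc.reshape(-1,2),0.162)[:,:2]*1000).astype(np.float32));print(r,toS([r[0][0]/1e3,r[0][1]/1e3,0]))
for r in manip.spot_point(f,'front_a_c')[:1]: print(round(r['score'],2),toS(c2w(f,r['location'])))
s,_=st();print(s['gripper_width'])
for pos,rot in((S(-.20,.045,.010),horiz(46,-1)),(S(-.175,.045,.006),horiz(49.3,1)),(S(.0,.045,.006),horiz(49.3,1)),(S(-.175,.045,.02),down(49.3))):
    print([q[0] for q in iks(pos,rot)])
plan(S(-.2,.045,.08),horiz(49.3,1))
```

```text
((490.4082946777344, 106.06942749023438), (108.48553466796875, 107.67855834960938), 51.35196304321289) [-0.0984  0.0454 -0.15  ]
0.66 [-0.0978  0.047   0.0104]
0.5981590328686645
[array([-0.8427, -0.2077,  2.5538,  1.5184,  1.6242,  0.7941])]
[array([-0.7539, -0.1298,  2.5024,  1.5395,  1.601 , -2.3731])]
[array([-0.2429,  0.0602,  2.3204,  1.9212,  1.2548, -2.4369])]
[array([-0.0604, -0.3462,  2.1026, -0.    ,  1.3852,  0.6499])]
tcp [0.4108 0.0194 0.1558] stand [-0.216   0.0493  0.0058] F [ 0.6438 -0.0769 -1.5036] j [-0.9021 -0.2075  2.5665  1.4769  1.6661 -2.3609] t 21.1
shift cm [-0.3223  7.423   1.6313] turn [ 0.0017  0.0581 -0.0024]
```

Run:
```python
from kin import *
from scipy.spatial.transform import Slerp
s,r=st();q=s['joint_pos'];p0=s['tool_pos'];pu=np.array([p0[0],p0[1],.30])
q,e=ik(pu,r,P,q);print('up',q,e)
tgt=S(-.195,.045,.15)
for b in(229.3,49.3):
  sl=Slerp([0,1],R.concatenate([r,down(b)]));qq=q
  for t in np.linspace(0,1,9)[1:]:
    qn,e=ik(pu+t*(tgt-pu),sl(t),P,qq);print(b,qn,round(e,4),np.abs(qn-qq).max().round(2));qq=qn
plan(tgt,down(229.3))
```

```text
up [-0.9019 -0.7444  2.58    1.5369  1.7006 -1.8352] 0.0007235048321142968
229.3 [-0.8585 -0.6405  2.4528  1.3583  1.7586 -1.9944] 0.0 0.18
229.3 [-0.7922 -0.5793  2.3393  1.1784  1.7812 -2.122 ] 0.0 0.18
229.3 [-0.7078 -0.5418  2.2391  0.9964  1.7812 -2.2274] 0.0 0.18
229.3 [-0.6078 -0.518   2.1528  0.8101  1.7657 -2.3152] 0.0 0.19
229.3 [-0.4939 -0.5018  2.0818  0.6177  1.7394 -2.3875] 0.0 0.19
229.3 [-0.3685 -0.4895  2.0275  0.4182  1.7066 -2.4458] 0.0 0.2
229.3 [-0.2349 -0.4787  1.9913  0.2118  1.6709 -2.4921] 0.0 0.21
229.3 [-0.098  -0.468   1.9741 -0.      1.6355 -2.5292] 0.0 0.21
49.3 [-0.8754 -0.9343  2.58    1.3878  1.5705 -1.5022] 0.038 0.33
49.3 [-0.8067 -1.01    2.5509  1.2189  1.459  -1.2157] 0.0753 0.29
49.3 [-0.6667 -1.01    2.4634  0.9472  1.3509 -0.865 ] 0.0843 0.35
49.3 [-0.4795 -1.01    2.3917  0.6212  1.2652 -0.4462] 0.0646 0.42
49.3 [-0.3283 -0.9807  2.3368  0.3588  1.2614 -0.0873] 0.0 0.36
49.3 [-0.2094 -0.8085  2.2127  0.1666  1.3475  0.2007] 0.0 0.29
49.3 [-0.1358 -0.635   2.0902  0.0536  1.4808  0.4292] 0.0 0.23
49.3 [-0.098  -0.468   1.9741  0.      1.6355  0.6124] 0.0 0.18
tcp [0.4108 0.0194 0.1558] stand [-0.216   0.0493  0.0058] F [ 0.6438 -0.0769 -1.5036] j [-0.9021 -0.2075  2.5665  1.4769  1.6661 -2.3609] t 21.1
shift cm [-0.2761 14.4221  2.142 ] turn [ 1.1842  1.252  -1.2529]
```

Call:
{"api": "apply_moves", "payload": {
  "moves": [
    [[0, 0, 0], [0, 2.5, 0], -0.2],
    [[0, 0, 0], [0, 5, 0], -0.2],
    [[0.079, 0.083, -0.084], [0, 7.5, 0.2], 0],
    [[0.158, 0.167, -0.167], [0, 10, 0.4], 0],
    [[0.237, 0.25, -0.25], [0, 12, 0.6], 0],
    [[0.316, 0.334, -0.334], [0, 13, 0.7], 0],
    [[0.395, 0.417, -0.418], [0, 14, 0.8], 0],
    [[0.474, 0.5, -0.501], [0, 14.4, 1], 0],
    [[0.553, 0.584, -0.585], [-0.1, 14.4, 1.2], 0],
    [[0.632, 0.668, -0.668], [-0.1, 14.4, 1.3], 0],
    [[0.71, 0.751, -0.752], [-0.1, 14.4, 1.4], 0],
    [[0.79, 0.835, -0.835], [-0.2, 14.4, 1.5], 0],
    [[0.868, 0.918, -0.919], [-0.2, 14.4, 1.7], 0],
    [[0.947, 1.002, -1.002], [-0.2, 14.4, 1.8], 0],
    [[1.026, 1.085, -1.086], [-0.3, 14.4, 1.9], 0],
    [[1.105, 1.169, -1.169], [-0.3, 14.4, 2], 0],
    [[1.184, 1.252, -1.253], [-0.3, 14.4, 2.1], 0],
    [[1.184, 1.252, -1.253], [-0.3, 14.4, 2.1], 0],
    [[1.184, 1.252, -1.253], [-0.3, 14.4, 2.1], 0]
  ]
}}

```text
time: 23.0
tool_pos: [0.4272, 0.0333, 0.2994]
tool_rot: [0.0, -0.418, 0.908, 0.001]
contact_force: [0.7, -0.0, -0.4]
gripper_width: 0.502
grasp_force: 0.0
```

Run:
```python
from kin import *
plan(S(-.19,.046,.019),down(229.3))
f=grab('scene')
for r in manip.spot_point(f,'front_a_c')[:1]: print(round(r['score'],2),toS(c2w(f,r['location'])))
```

```text
tcp [0.4272 0.0333 0.2994] stand [-0.1947  0.0459  0.1494] F [ 0.7261 -0.0358 -0.4318] j [-0.0975 -0.4686  1.9755  0.0022  1.6356 -2.5306] t 23.0
shift cm [-0.4524 -0.0197 13.0367] turn [0.002  0.0013 0.002 ]
0.63 [-0.0963  0.0437  0.0054]
```

Call:
{"api": "apply_moves", "payload": {
  "moves": [
    [[0, 0, 0], [0, 0, 3], 0],
    [[0, 0, 0], [0, 0, 6], 0],
    [[0, 0, 0], [0, 0, 9], 0],
    [[0, 0, 0], [0, 0, 11], 0],
    [[0, 0, 0], [0, 0, 12.5], 0],
    [[0, 0, 0], [0, 0, 13], 0],
    [[0, 0, 0], [0, 0, 13], 0],
    [[0, 0, 0], [-1, 0, 13], 0],
    [[0, 0, 0], [-2, 0, 13], 0],
    [[0, 0, 0], [-2.6, 0, 13], 0],
    [[0, 0, 0], [-3.2, 0, 13], 0],
    [[0, 0, 0], [-3.8, 0, 13], 0],
    [[0, 0, 0], [-4.4, 0, 13], 0],
    [[0, 0, 0], [-5, 0, 13], 0],
    [[0, 0, 0], [-5.6, 0, 13], 0],
    [[0, 0, 0], [-6.2, 0, 13], 0],
    [[0, 0, 0], [-6.8, 0, 13], 0],
    [[0, 0, 0], [-7.4, 0, 13], 0],
    [[0, 0, 0], [-8, 0, 13], 0],
    [[0, 0, 0], [-8, 0, 13], 0]
  ]
}}

```text
time: 25.1
tool_pos: [0.4801, 0.0933, 0.1698]
tool_rot: [0.0, -0.417, 0.909, 0.0]
contact_force: [0.6, -0.0, -0.3]
gripper_width: 0.499
grasp_force: 0.0
```

Call:
{"api": "apply_moves", "payload": {
  "moves": [
    [[0, 0, 0], [-0.6, 0, 0], 0],
    [[0, 0, 0], [-1.2, 0, 0], 0],
    [[0, 0, 0], [-1.8, 0, 0], 0],
    [[0, 0, 0], [-2.4, 0, 0], 0],
    [[0, 0, 0], [-3, 0, 0], 0],
    [[0, 0, 0], [-3.6, 0, 0], 0],
    [[0, 0, 0], [-4.2, 0, 0], 0],
    [[0, 0, 0], [-4.8, 0, 0], 0],
    [[0, 0, 0], [-5.4, 0, 0], 0],
    [[0, 0, 0], [-6, 0, 0], 0],
    [[0, 0, 0], [-6.6, 0, 0], 0],
    [[0, 0, 0], [-7.2, 0, 0], 0],
    [[0, 0, 0], [-7.6, 0, 0], 0],
    [[0, 0, 0], [-8, 0, 0], 0],
    [[0, 0, 0], [-8.4, 0, 0], 0],
    [[0, 0, 0], [-8.4, 0, 0], 0]
  ]
}}

```text
time: 26.7
tool_pos: [0.5347, 0.1567, 0.1699]
tool_rot: [0.0, -0.417, 0.909, 0.0]
contact_force: [-0.0, 0.0, 1.4]
gripper_width: 0.501
grasp_force: 0.0
```

Run:
```python
from kin import *
plan(S(-.0175,.046,.019),down(229.3))
for c in('scene','top'):
    f=grab(c)
    for r in manip.spot_point(f,'front_a_c')[:1]: print(round(r['score'],2),toS(c2w(f,r['location'])))
```

```text
tcp [0.5347 0.1567 0.1699] stand [-0.0311  0.0449  0.0199] F [-0.0287  0.022   1.3603] j [ 0.1514 -0.0475  1.847   0.0003  1.3415 -2.2805] t 26.7
shift cm [-1.3589  0.1089  0.09  ] turn [-0.0001  0.0006  0.0006]
0.81 [0.0326 0.042  0.0067]
0.66 [-0.5214 -0.173  -0.154 ]
```

Call:
{"api": "apply_moves", "payload": {
  "moves": [
    [[0, 0, 0], [-0.5, 0, 0], 0],
    [[0, 0, 0], [-1, 0, 0], 0],
    [[0, 0, 0], [-1.3, 0, 0], 0],
    [[0, 0, 0], [-1.5, 0, 0], 0],
    [[0, 0, 0], [-1.6, 0, 0], 0],
    [[0, 0, 0], [-1.6, 0, 0], 0]
  ]
}}

```text
time: 27.5
tool_pos: [0.5449, 0.1687, 0.1698]
tool_rot: [0.0, -0.417, 0.909, 0.0]
contact_force: [0.4, 0.3, -0.6]
gripper_width: 0.501
grasp_force: 0.0
```

Call:
{"api": "apply_moves", "payload": {
  "moves": [
    [[0, 0, 0], [-0.1, 0, 0], 0],
    [[0, 0, 0], [-0.2, 0, 0], 0],
    [[0, 0, 0], [-0.2, 0, 0], 0]
  ]
}}

```text
time: 27.8
tool_pos: [0.5453, 0.1691, 0.1698]
tool_rot: [-0.002, -0.417, 0.909, -0.001]
contact_force: [-4.4, -3.2, 3.3]
gripper_width: 0.502
grasp_force: 3.0
```

Call:
{"api": "apply_moves", "payload": {
  "moves": [
    [[0, 0, 0], [-0.1, 0, 0], 0],
    [[0, 0, 0], [-0.15, 0, 0], 0],
    [[0, 0, 0], [-0.15, 0, 0], 0],
    [[0, 0, 0], [1, 0, 0], 0],
    [[0, 0, 0], [2, 0, 0], 0],
    [[0, 0, 0], [2.5, 0, -3], 0],
    [[0, 0, 0], [2.5, 0, -7], -1],
    [[0, 0, 0], [2.5, 0, -11], -1],
    [[0, 0, 0], [2.5, 0, -15], -1],
    [[0, 0, 0], [2.5, 0, -15], -1]
  ]
}}

```text
time: 28.8
tool_pos: [0.5321, 0.1512, 0.328]
tool_rot: [0.007, -0.417, 0.909, -0.002]
contact_force: [0.1, -0.3, 1.2]
gripper_width: 0.997
grasp_force: 0.0
```

Run:
```python
from kin import *
for c in('scene','top'):
    f=grab(c)
    for l in('front_a_c','weight_a_c'):
      for x in manip.silhouettes(f,l)[:2]:
        cc=max(cv2.findContours(x['pixels'].astype(np.uint8),0,2)[0],key=cv2.contourArea)
        z=.162 if l[0]=='f' else .07
        r=cv2.minAreaRect((p2w(f,cc.reshape(-1,2),z)[:,:2]*1000).astype(np.float32));print(c,l,round(x['score'],2),r,toS([r[0][0]/1e3,r[0][1]/1e3,0])[:2])
      for r in manip.spot_point(f,l)[:2]: w=c2w(f,r['location']);print(' ',l,round(r['score'],2),w,toS(w))
g=f['image'][110:290,130:370,::-1];cv2.imwrite('pics/c8.png',cv2.resize(g,(800,600),interpolation=cv2.INTER_CUBIC))
plan(S(0,0,.2))
```

```text
scene front_a_c 0.97 ((588.056640625, 221.9290008544922), (113.63471221923828, 120.34520721435547), 46.327392578125) [0.0532 0.047 ]
  front_a_c 0.71 [0.588  0.2166 0.1583] [0.049  0.0435 0.0083]
scene weight_a_c 0.65 ((392.4221496582031, -18.617652893066406), (113.5912094116211, 99.31510925292969), 13.071253776550293) [-0.2568  0.0384]
  weight_a_c 0.81 [ 0.4188 -0.0355  0.0305] [-0.2524  0.0074 -0.1195]
top front_a_c 0.65 ((576.7298583984375, 265.21771240234375), (48.92450714111328, 30.85957145690918), 45.38325881958008) [0.0786 0.0838]
  front_a_c 0.88 [0.5872 0.2207 0.1576] [0.0517 0.0469 0.0076]
top weight_a_c 0.8 ((413.8240966796875, -37.54622268676758), (77.68115234375, 56.49894714355469), 13.956819534301758) [-0.2572  0.0099]
top weight_a_c 0.69 ((436.4240417480469, 362.8642578125), (47.98334503173828, 41.685184478759766), 35.5865364074707) [0.0611 0.2538]
  weight_a_c 0.96 [ 0.4209 -0.0339  0.0345] [-0.2498  0.0068 -0.1155]
tcp [0.5295 0.151  0.3187] stand [-0.0388  0.0451  0.1687] F [ 0.5932 -0.178  -0.113 ] j [ 0.1426 -0.1565  1.6983  0.0002  1.6014 -2.289 ] t 29.3
shift cm [-3.8775 -4.5122 -3.1416] turn
```

View pics/c8.png

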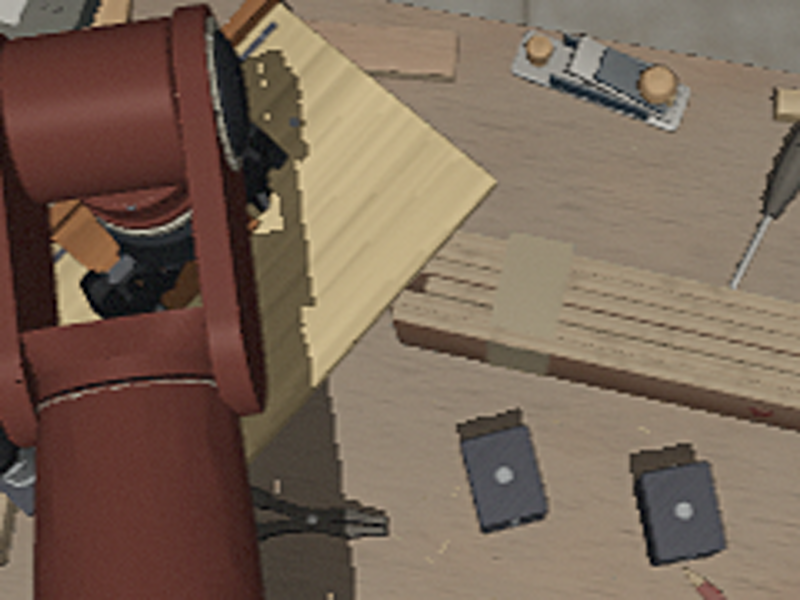

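The front is home against the fence. The nearer weight is at about (503,475) in the crop and hasn't moved. I'll fetch it.

Run:
```python
from kin import *
plan([.418,-.0357,.15],down(194))
```

```text
tcp [0.5295 0.151  0.3187] stand [-0.0388  0.0451  0.1687] F [ 0.5932 -0.178  -0.113 ] j [ 0.1426 -0.1565  1.6983  0.0002  1.6014 -2.289 ] t 29.3
shift cm [21.4051 -3.7374 16.8877] turn [ 0.0008 -0.0015  0.6165]
```

Call:
{"api": "apply_moves", "payload": {
  "moves": [
    [[0, 0, 0.1], [3, -0.5, 0], -1],
    [[0, 0, 0.2], [6, -1, 0], -1],
    [[0, 0, 0.3], [9.5, -1.7, 0], -1],
    [[0, 0, 0.4], [13, -2.3, 0], -1],
    [[0, 0, 0.5], [16.5, -2.9, 2], -1],
    [[0, 0, 0.6], [19.5, -3.4, 5], -1],
    [[0, 0, 0.616], [21.4, -3.7, 9], -1],
    [[0, 0, 0.616], [21.4, -3.7, 13], -1],
    [[0, 0, 0.616], [21.4, -3.7, 15], -1],
    [[0, 0, 0.616], [21.4, -3.7, 15], -1],
    [[0, 0, 0.616], [21.4, -3.7, 15], -1]
  ]
}}

```text
time: 30.4
tool_pos: [0.4185, -0.0354, 0.1702]
tool_rot: [0.0, -0.122, 0.993, 0.0]
contact_force: [-0.3, 0.2, 0.1]
gripper_width: 0.999
grasp_force: 0.0
```

Run:
```python
from kin import *
plan([.418,-.0357,.042],down(194))
for c in('scene','top'):
    f=grab(c)
    for r in manip.spot_point(f,'weight_a_c')[:2]: w=c2w(f,r['location']);print(c,round(r['score'],2),w)
```

```text
tcp [ 0.4185 -0.0354  0.1702] stand [-0.2525  0.0077  0.0202] F [-0.341   0.2256  0.076 ] j [-0.262  -0.4159  2.153   0.0001  1.4044 -2.0777] t 30.4
shift cm [ 0.0614 -0.0196 12.8218] turn [0.     0.0001 0.0006]
scene 0.7 [ 0.421 -0.035  0.031]
top 0.56 [ 0.4169 -0.0315  0.0319]
```

Call:
{"api": "apply_moves", "payload": {
  "moves": [
    [[0, 0, 0], [0, 0, 3], -1],
    [[0, 0, 0], [0, 0, 6], -1],
    [[0, 0, 0], [0, 0, 9], -1],
    [[0, 0, 0], [0, 0, 11], -1],
    [[0, 0, 0], [0, 0, 12.3], -1],
    [[0, 0, 0], [0, 0, 12.8], -1],
    [[0, 0, 0], [0, 0, 12.8], -1],
    [[0, 0, 0], [0, 0, 12.8], 0.5],
    [[0, 0, 0], [0, 0, 12.8], 1],
    [[0, 0, 0], [0, 0, 12.8], 1],
    [[0, 0, 0], [0, 0, 12.8], 1],
    [[0, 0, 0], [0, 0, 12.8], 1],
    [[0, 0, 0], [0, 0, 12.8], 1],
    [[0, 0, 0], [0, 0, 12.8], 1]
  ]
}}

```text
time: 32.0
tool_pos: [0.4196, -0.0358, 0.0432]
tool_rot: [0.001, -0.122, 0.993, -0.001]
contact_force: [0.3, -0.9, 5.1]
gripper_width: 0.639
grasp_force: 65.3
```

Call:
{"api": "apply_moves", "payload": {
  "moves": [
    [[0, 0, 0], [0, 0, -1], 1],
    [[0, 0, 0], [0, 0, -3], 1],
    [[0, 0, 0], [0, 0, -6], 1],
    [[0, 0, 0], [0, 0, -9], 1],
    [[0, 0, 0], [0, 0, -12], 1],
    [[0, 0, 0], [0, 0, -15], 1],
    [[0, 0, 0], [0, 0, -18], 1],
    [[0, 0, 0], [0, 0, -21], 1],
    [[0, 0, 0], [0, 0, -24], 1],
    [[0, 0, 0], [0, 0, -25.5], 1],
    [[0, 0, 0], [0, 0, -26], 1],
    [[0, 0, 0], [0, 0, -26], 1]
  ]
}}

```text
time: 33.2
tool_pos: [0.418, -0.0352, 0.3008]
tool_rot: [-0.001, -0.122, 0.993, 0.0]
contact_force: [-0.1, 0.1, -7.0]
gripper_width: 0.635
grasp_force: 65.1
```

Run:
```python
from kin import *
plan(S(.049,.0455,.15),down(229.3))
f=grab('top')
for x in manip.silhouettes(f,'front_a_c')[:1]:
        cc=max(cv2.findContours(x['pixels'].astype(np.uint8),0,2)[0],key=cv2.contourArea)
        r=cv2.minAreaRect((p2w(f,cc.reshape(-1,2),.162)[:,:2]*1000).astype(np.float32));print(r,toS([r[0][0]/1e3,r[0][1]/1e3,0])[:2])
for r in manip.spot_point(f,'front_a_c')[:1]: w=c2w(f,r['location']);print(' ',round(r['score'],2),w,toS(w))
```

```text
tcp [ 0.418  -0.0352  0.3008] stand [-0.2527  0.0082  0.1508] F [-0.1062  0.0566 -6.9768] j [-0.2621 -0.4939  1.9904  0.0002  1.6465 -2.0777] t 33.2
shift cm [-22.4821  20.4656   0.0724] turn [ 0.0012 -0.0008 -0.6156]
((585.1483764648438, 217.31832885742188), (114.53081512451172, 110.83944702148438), 49.63581085205078) [0.0478 0.0462]
  0.65 [0.5848 0.2181 0.1561] [0.0481 0.0469 0.0061]
```

Call:
{"api": "apply_moves", "payload": {
  "moves": [
    [[0, 0, -0.06], [-2.2, 2, 0], 1],
    [[0, 0, -0.12], [-4.5, 4.1, 0], 1],
    [[0, 0, -0.18], [-6.8, 6.2, 0], 1],
    [[0, 0, -0.24], [-9, 8.2, 0], 1],
    [[0, 0, -0.3], [-11.2, 10.2, 0], 1],
    [[0, 0, -0.36], [-13.5, 12.3, 0], 1],
    [[0, 0, -0.42], [-15.8, 14.4, 0], 1],
    [[0, 0, -0.48], [-18, 16.4, 0], 1],
    [[0, 0, -0.54], [-20.2, 18.4, 0], 1],
    [[0, 0, -0.6], [-21.8, 19.9, 0], 1],
    [[0, 0, -0.616], [-22.5, 20.5, 0], 1],
    [[0, 0, -0.616], [-22.5, 20.5, 0], 1],
    [[0, 0, -0.616], [-22.5, 20.5, 0], 1]
  ]
}}

```text
time: 34.65
tool_pos: [0.5864, 0.2174, 0.3008]
tool_rot: [-0.001, -0.417, 0.909, -0.0]
contact_force: [0.3, -0.0, -6.0]
gripper_width: 0.638
grasp_force: 65.7
```

Run:
```python
from kin import *
plan(S(.049,.0465,.055),down(229.3))
```

```text
tcp [0.5864 0.2174 0.3008] stand [0.0486 0.0453 0.1508] F [ 0.2739 -0.0497 -5.9599] j [ 0.2363  0.0293  1.5501 -0.0005  1.5643 -2.1943] t 34.65
shift cm [-0.0565  0.1159  9.576 ] turn [ 0.0009 -0.002  -0.0007]
```

Call:
{"api": "apply_moves", "payload": {
  "moves": [
    [[0, 0, 0], [0, 0.1, 2], 1],
    [[0, 0, 0], [0, 0.1, 4], 1],
    [[0, 0, 0], [0, 0.1, 6], 1],
    [[0, 0, 0], [0, 0.1, 7.5], 1],
    [[0, 0, 0], [0, 0.1, 8.5], 1],
    [[0, 0, 0], [0, 0.1, 9], 1],
    [[0, 0, 0], [0, 0.1, 9.3], 1],
    [[0, 0, 0], [0, 0.1, 9.4], 1],
    [[0, 0, 0], [0, 0.1, 9.5], 1],
    [[0, 0, 0], [0, 0.1, 9.5], 1]
  ]
}}

```text
time: 35.65
tool_pos: [0.5865, 0.2188, 0.2075]
tool_rot: [0.001, -0.417, 0.909, -0.0]
contact_force: [-0.0, -0.0, -5.5]
gripper_width: 0.637
grasp_force: 65.6
```

Call:
{"api": "apply_moves", "payload": {
  "moves": [
    [[0, 0, 0], [0, 0, 0.1], 1],
    [[0, 0, 0], [0, 0, 0.2], 1],
    [[0, 0, 0], [0, 0, 0.2], 1]
  ]
}}

```text
time: 35.95
tool_pos: [0.5864, 0.2188, 0.2053]
tool_rot: [0.0, -0.417, 0.909, -0.0]
contact_force: [-1.4, -0.2, -3.7]
gripper_width: 0.639
grasp_force: 65.7
```

Contact is beginning, so I'll go slightly further and then release.

Call:
{"api": "apply_moves", "payload": {
  "moves": [
    [[0, 0, 0], [0, 0, 0.1], 1],
    [[0, 0, 0], [0, 0, 0.1], 1],
    [[0, 0, 0], [0, 0, 0.1], 0.1],
    [[0, 0, 0], [0, 0, 0.1], -0.4],
    [[0, 0, 0], [0, 0, 0.1], -1],
    [[0, 0, 0], [0, 0, 0.1], -1],
    [[0, 0, 0], [0, 0, 0], -1],
    [[0, 0, 0], [0, 0, -1], -1],
    [[0, 0, 0], [0, 0, -3], -1],
    [[0, 0, 0], [0, 0, -6], -1],
    [[0, 0, 0], [0, 0, -9], -1],
    [[0, 0, 0], [0, 0, -12], -1],
    [[0, 0, 0], [0, 0, -13], -1],
    [[0, 0, 0], [0, 0, -13], -1]
  ]
}}

```text
time: 37.35
tool_pos: [0.587, 0.2189, 0.3376]
tool_rot: [0.002, -0.417, 0.909, -0.0]
contact_force: [0.4, -0.0, -0.0]
gripper_width: 1.0
grasp_force: 0.0
```

Run:
```python
from kin import *
p=S(.01,.235,.082);print(p)
for c in('scene','top'):
    f=grab(c)
    for l in('front_a_c','weight_a_c','plunger_head'):
      for r in manip.spot_point(f,l)[:2]: w=c2w(f,r['location']);print(c,l,round(r['score'],2),w,toS(w))
plan(np.r_[p[:2],.30],down(229.3))
```

```text
[0.4174 0.3118 0.232 ]
scene front_a_c 0.82 [0.5873 0.2152 0.1605] [0.0475 0.0432 0.0105]
scene weight_a_c 0.85 [0.586  0.2176 0.1945] [0.0485 0.0457 0.0445]
scene plunger_head 0.49 [0.4177 0.3134 0.2332] [0.0114 0.2358 0.0832]
top front_a_c 0.73 [0.5833 0.2172 0.1566] [0.0464 0.0475 0.0066]
top weight_a_c 0.72 [0.5876 0.2208 0.1964] [0.0519 0.0466 0.0464]
tcp [0.5858 0.2186 0.3334] stand [0.0492 0.0465 0.1834] F [ 0.2107 -0.3113  0.3514] j [ 0.2381  0.0184  1.5079  0.0001  1.6174 -2.1934] t 37.75
shift cm [ 3.9061 18.8496  3.3675] turn [ 0.0013 -0.0016  0.0003]
```

Call:
{"api": "apply_moves", "payload": {
  "moves": [
    [[0, 0, 0], [0.8, 3.8, 0], -1],
    [[0, 0, 0], [1.6, 7.6, 0], 1],
    [[0, 0, 0], [2.4, 11.4, 1], 1],
    [[0, 0, 0], [3.2, 15.2, 2], 1],
    [[0, 0, 0], [3.9, 18, 3], 1],
    [[0, 0, 0], [3.9, 18.8, 3.4], 1],
    [[0, 0, 0], [3.9, 18.8, 3.4], 1],
    [[0, 0, 0], [3.9, 18.8, 3.4], 1],
    [[0, 0, 0], [3.9, 18.8, 3.4], 1]
  ]
}}

```text
time: 38.65
tool_pos: [0.4194, 0.3112, 0.3014]
tool_rot: [0.001, -0.417, 0.909, -0.0]
contact_force: [0.7, 0.3, -0.1]
gripper_width: -0.001
grasp_force: 0.0
```

Run:
```python
from kin import *
g=[]
for c,(a,b) in(('scene',(150,140)),('top',(95,120))):
    f=grab(c)
    for x in manip.silhouettes(f,'front_a_c')[:1]:
        cc=max(cv2.findContours(x['pixels'].astype(np.uint8),0,2)[0],key=cv2.contourArea)
        r=cv2.minAreaRect((p2w(f,cc.reshape(-1,2),.162)[:,:2]*1000).astype(np.float32));print(c,r,toS([r[0][0]/1e3,r[0][1]/1e3,0])[:2])
    for l in('front_a_c','weight_a_c'):
      for r in manip.spot_point(f,l)[:2]: w=c2w(f,r['location']);print(c,l,round(r['score'],2),w,toS(w))
    g.append(cv2.resize(f['image'][a:a+150,b:b+160,::-1],(400,375),interpolation=cv2.INTER_CUBIC))
cv2.imwrite('pics/c9.png',np.hstack(g))
p=S(.01,.235,.082)
plan(np.r_[p[:2],.249],down(229.3))
```

```text
scene ((573.6044311523438, 209.94830322265625), (78.28424835205078, 117.90913391113281), 48.64020538330078) [0.0347 0.0501]
scene front_a_c 0.88 [0.5907 0.2135 0.1571] [0.0485 0.0394 0.0071]
scene weight_a_c 0.77 [0.5849 0.2195 0.1976] [0.0493 0.0478 0.0476]
scene weight_a_c 0.23 [0.5898 0.2147 0.1571] [0.0488 0.0409 0.0071]
top ((585.33203125, 215.67393493652344), (111.75291442871094, 107.7349853515625), 49.26207733154297) [0.0466 0.045 ]
top front_a_c 0.59 [0.586  0.2194 0.157 ] [0.0499 0.0469 0.007 ]
top weight_a_c 0.91 [0.5883 0.222  0.1969] [0.0533 0.0468 0.0469]
tcp [0.4184 0.3115 0.3009] stand [0.0105 0.234  0.1509] F [-0.3656  0.3089 -0.7689] j [ 0.4973 -0.2232  1.7854  0.      1.5792 -1.934 ] t 39.05
shift cm [0.0466 0.0989 5.1863] turn [-0.      0.0002 -0.    ]
```

View pics/c9.png

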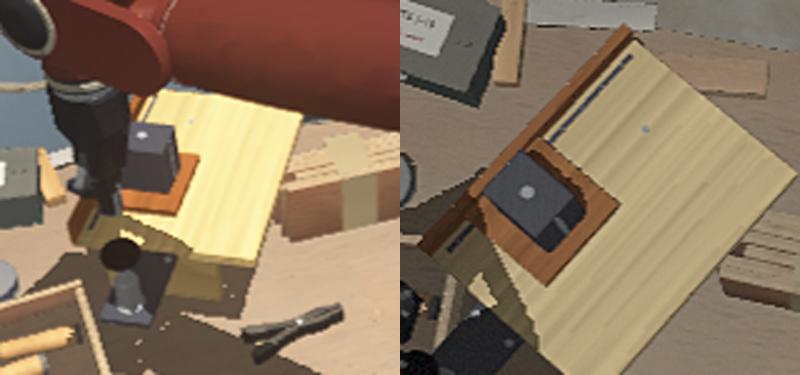

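The right crop shows the front square against the fence with the weight upright on its middle (at (530,195)). Now I'll press the plunger.

Call:
{"api": "apply_moves", "payload": {
  "moves": [
    [[0, 0, 0], [0, 0.1, 2], 1],
    [[0, 0, 0], [0, 0.1, 4], 1],
    [[0, 0, 0], [0, 0.1, 5], 1],
    [[0, 0, 0], [0, 0.1, 5.6], 1],
    [[0, 0, 0], [0, 0.1, 6.2], 1],
    [[0, 0, 0], [0, 0.1, 6.8], 1],
    [[0, 0, 0], [0, 0.1, 7.3], 1],
    [[0, 0, 0], [0, 0.1, 7.3], 1]
  ]
}}

```text
time: 39.85
tool_pos: [0.4177, 0.3125, 0.23]
tool_rot: [0.001, -0.417, 0.909, -0.0]
contact_force: [-5.2, -3.1, 8.4]
gripper_width: 0.003
grasp_force: 4.4
```

Call:
{"api": "apply_moves", "payload": {
  "moves": [
    [[0, 0, 0], [0, 0, 0.2], 1],
    [[0, 0, 0], [0, 0, 0.3], 1],
    [[0, 0, 0], [0, 0, 0.3], 1]
  ]
}}

```text
time: 40.15
tool_pos: [0.4178, 0.3125, 0.2279]
tool_rot: [0.001, -0.417, 0.909, -0.0]
contact_force: [-5.2, -2.9, 9.8]
gripper_width: 0.001
grasp_force: 4.8
```

Call:
{"api": "apply_moves", "payload": {
  "moves": [
    [[0, 0, 0], [0, 0, 0.1], 1],
    [[0, 0, 0], [0, 0, 0.2], 1],
    [[0, 0, 0], [0, 0, 0.3], 1],
    [[0, 0, 0], [0, 0, 0.3], 1],
    [[0, 0, 0], [0, 0, 0.3], 1]
  ]
}}

```text
time: 40.65
tool_pos: [0.4179, 0.3126, 0.2266]
tool_rot: [0.001, -0.417, 0.909, -0.0]
contact_force: [-8.1, -4.8, 15.7]
gripper_width: -0.0
grasp_force: 7.9
```

The force jumped to 15.7 N, so the plunger is at its stop. Raising the arm.

Call:
{"api": "apply_moves", "payload": {
  "moves": [
    [[0, 0, 0], [0, 0, -0.5], 1],
    [[0, 0, 0], [0, 0, -1.5], 1],
    [[0, 0, 0], [0, 0, -2.5], 1],
    [[0, 0, 0], [0, 0, -5], 1],
    [[0, 0, 0], [0, 0, -9], 1],
    [[0, 0, 0], [3, 0, -12], 1],
    [[0, 0, 0], [6, 0, -12], 1],
    [[0, 0, 0], [6, 0, -12], 1],
    [[0, 0, 0], [6, 0, -12], 1],
    [[0, 0, 0], [6, 0, -12], 1]
  ]
}}

```text
time: 41.65
tool_pos: [0.3786, 0.2671, 0.3413]
tool_rot: [-0.0, -0.417, 0.909, 0.0]
contact_force: [0.5, 1.0, -0.9]
gripper_width: -0.002
grasp_force: 0.0
```

Run:
```python
from kin import *
f=grab('top')
for l in('front_a_c','weight_a_c','plunger_head'):
      for r in manip.spot_point(f,l)[:3]: w=c2w(f,r['location']);print(l,round(r['score'],2),w,toS(w))
f=grab('scene')
for r in manip.spot_point(f,'plunger_head')[:3]: w=c2w(f,r['location']);print('scene',round(r['score'],2),w,toS(w))
s,_=st();print(s['time'],s['tool_pos'],s['contact_force'])
```

```text
front_a_c 0.61 [0.5839 0.2174 0.1581] [0.047  0.0471 0.0081]
weight_a_c 0.72 [0.5864 0.2188 0.1981] [0.0497 0.0462 0.0481]
scene 0.54 [ 0.382  -0.3531 -0.0006] [-0.5172 -0.1718 -0.1506]
41.95 [0.3785 0.267  0.3413] [-0.4573 -0.2034 -0.1775]
```

```bash
python3 -c "
from h import *
print(manip.job_done())"
```

```text
the job is handed in; nothing more can be done
None
```

The job is handed in (no verdict came back): the stand's one front was turned grooved back down and pushed home against the fence, with a weight set upright on its middle. The plunger was then pressed to its stop and released, though I did not confirm from the cameras that it sprang fully up.

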